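Hold down a casting and touch it off at three points

TASK

Locate the casting on the fixture before it is measured. First tip the yellow hold-down arm over so that its foot rests on the casting; then push the three probes up to the casting, each until its spring plunger is pressed about half way in (its orange stem half hidden, neither loose nor bottomed), and leave them there; then press the green button on the readout to set zero. Do not shift the casting or knock over the beaker.

Things in the scene. Friction and masses are not known exactly. Their poses are not given: they have to be found in the camera images.
- fixture: Fixed steel plate 215 x 285 x 12 mm. Origin on the bench, turned up to 0.15 rad; x away from the robot, y left, plate top at z = 0.012. The casting lies near x = 0.03, y = 0. Left and right probes are on its near side, sliding along +x on lines y = 0.035 and -0.035; the side probe is on its +y side, sliding along -y on the line x = 0.03. Hold-down arm: on the -y side, line x = 0.03.
- casting: The part: a loose rectangular light-metal casting with a green band, 80 (x) x 120 (y) x 45 mm high, about 0.8 to 1.2 kg, lying on the plate, turned up to 0.10 rad and up to 8 mm off from its nominal place. Origin at the centre of its underside, axes along its edges. Not to be grasped or shifted (up to 5 mm passes).
- hold_arm (a joint): Yellow hold-down bar, 16 mm wide, 14 mm thick, 120 mm from pivot to the centre of its ball. 0 = level, its foot (75 mm from the pivot) on the casting; 1.57 = upright; it starts leaning away from the casting at 1.8 to 2.0 (stop at 2.0). Tipped past upright towards the casting it sinks onto it by its weight, damped, in about 2 s. Tipping takes under 2 N at the ball.
- hold_ball (a point): Centre of the black ball, 26 mm in diameter, at the free end of the hold-down arm.
- hold_pivot (a point): Pivot of the hold-down arm, 80 mm above the bench, between two grey cheeks (36 mm over both, top 92 mm above the bench). The arm swings in the fixture's y-z plane.
- knob_left (a point): Middle of the upright black knob of the near left probe, a cylinder 18 mm in diameter; it stands on the rear end of the blue carriage (30 mm wide, top 44 mm above the bench, flush with the knob at the rear, reaching 27 mm ahead of the knob's axis). This point is 67 mm, the knob's top 82 mm above the bench.
- probe_left (a joint): Carriage of the near left probe on its rail: 0 = fully back, grows as it is pushed towards the casting (fixture +x), up to 0.07 m; starts at 0 to 0.018. Friction (about 4.5 N) holds it where it is left.
- tip_left (a point): Foremost point of the red ball (12 mm in diameter) on the near left probe's plunger, 34 mm above the bench, 49 mm ahead of the knob's axis while the plunger is out.
- plunger_left (a joint): How far the near left probe's spring plunger is pressed into its carriage: 0 = fully out, 0.012 m = bottomed. Its orange stem, 12 mm behind the red tip when out, is hidden as much as it is pressed. It goes in as the tip meets the casting and the carriage is pushed on; spring 250 N/m (3 N when bottomed). Half way is 0.006; 0.002 to 0.010 counts as half way.
- knob_right (a point): Middle of the upright black knob of the near right probe, a cylinder 18 mm in diameter; it stands on the rear end of the blue carriage (30 mm wide, top 44 mm above the bench, flush with the knob at the rear, reaching 27 mm ahead of the knob's axis). This point is 67 mm, the knob's top 82 mm above the bench.
- probe_right (a joint): Carriage of the near right probe on its rail: 0 = fully back, grows as it is pushed towards the casting (fixture +x), up to 0.07 m; starts at 0 to 0.018. Friction (about 4.5 N) holds it where it is left.
- tip_right (a point): Foremost point of the red ball (12 mm in diameter) on the near right probe's plunger, 34 mm above the bench, 49 mm ahead of the knob's axis while the plunger is out.
- plunger_right (a joint): How far the near right probe's spring plunger is pressed into its carriage: 0 = fully out, 0.012 m = bottomed. Its orange stem, 12 mm behind the red tip when out, is hidden as much as it is pressed. It goes in as the tip meets the casting and the carriage is pushed on; spring 250 N/m (3 N when bottomed). Half way is 0.006; 0.002 to 0.010 counts as half way.
- knob_side (a point): Middle of the upright black knob of the left-side probe, a cylinder 18 mm in diameter; it stands on the rear end of the blue carriage (30 mm wide, top 44 mm above the bench, flush with the knob at the rear, reaching 27 mm ahead of the knob's axis). This point is 67 mm, the knob's top 82 mm above the bench.
- probe_side (a joint): Carriage of the left side probe on its rail: 0 = fully back, grows as it is pushed towards the casting (fixture -y), up to 0.07 m; starts at 0 to 0.018. Friction (about 4.5 N) holds it where it is left.
- tip_side (a point): Foremost point of the red ball (12 mm in diameter) on the left side probe's plunger, 34 mm above the bench, 49 mm ahead of the knob's axis while the plunger is out.
- plunger_side (a joint): How far the left side probe's spring plunger is pressed into its carriage: 0 = fully out, 0.012 m = bottomed. Its orange stem, 12 mm behind the red tip when out, is hidden as much as it is pressed. It goes in as the tip meets the casting and the carriage is pushed on; spring 250 N/m (3 N when bottomed). Half way is 0.006; 0.002 to 0.010 counts as half way.
- readout: Fixed readout box, 90 (x) x 130 (y) x 30 mm high, white with a small green screen in a black frame, turned by up to 0.3 rad. Origin on the bench under its centre. The green button is on its right part.
- set_button_top (a point): Centre of the top of the round green set button, 34 mm in diameter, on the readout.
- set_button (a joint): Travel of the green set button: 0 = up, 0.006 m = fully down (5 N); it springs back. Pressed means more than 0.004.
- beaker_mid (a point): Centre (half-way up) of a small loose glass beaker, 48 mm across and 58 mm high, a bystander behind and to the right of the readout. Leave it standing.
Not all that is in view belongs to the job. What is shaped like the part that bears beaker_mid but purple is not meant.

How it is judged:
On the way, in this order (a step that is already met when the one before it is completed fails the run):
1. the hold-down arm's foot rests on the casting (value of joint hold_arm below 0.1 rad and contact force between hold_arm and casting above 0.3 N), for 0.2 s.
2. all three plungers are pressed about half way in by the casting (all of step 1 and value of joint plunger_left between 0.002 and 0.01 m and value of joint plunger_right between 0.002 and 0.01 m and value of joint plunger_side between 0.002 and 0.01 m), for 0.2 s.
3. the green button is pressed, with the probes still set (value of joint plunger_left between 0.002 and 0.01 m and value of joint plunger_right between 0.002 and 0.01 m and value of joint plunger_side between 0.002 and 0.01 m and value of joint set_button above 0.004 m).
At the end, for the whole second after the job is handed in: The hold-down arm lies on the casting (within 0.1 rad of level, foot bearing on it); all three plungers are pressed in by 2 to 10 mm of their 12 mm; the casting is at rest, within 5 mm of where it started; the green button has been pressed after that and is up again; the beaker stands (all of step 2 and distance of casting from where it was at the start of the episode below 0.005 m and linear speed of casting below 0.01 m/s and value of joint set_button below 0.002 m and angle between beaker_mid's own z axis and vertical below 0.3 rad); the robot touches nothing.
It fails at once if the casting is shifted by more than 5 mm (distance of casting from where it was at the start of the episode above 0.005 m).
It fails at once if the beaker is knocked over (angle between beaker_mid's own z axis and vertical above 0.5 rad).
It also fails if it takes over 58 s, if anything falls off the work surface, if the arm or the gripper's body presses on something with over 40 N, if the wrist force passes 120 N, or if a joint passes its speed limit or range.

ROBOT

A 7-joint arm with a two-finger parallel gripper is mounted at the origin on a cart in front of the work surface, level with it; the furniture and walls round the work are solid. World frame = base frame: x ahead of the robot, y to its left, z up, the work surface at z = 0. Lengths are in m, angles in rad, forces in N, time in s.
With the tool pointing down it reaches from about 0.4 to 0.9 m from the base axis. Payload 5.5 kg.
Tool frame: the origin (TCP) lies midway between the tips of the shut fingers; the grasp point (between the pads) lies 19 mm behind it; z points along the fingers, y is the direction in which the jaws open and shut (so a half turn about z gives the same grasp; the last joint's range is limited). The gripper opens to 85 mm and grips with 20 to 120 N. Pads are 22 mm wide; open, the fingers measure 114 mm over their backs; the gripper's body (76 mm by 85 mm) begins 54 mm behind the grasp point. The pads swing forward as they close: fully open they stand 13 mm farther back than shut.
Start: joints at [-0.954, 0.501, -0.427, 1.55, 0.221, 1.138, -0.21], TCP at [0.225, 0.61, 0.231] pointing down, gripper open.
Joint ranges: [-2.88, 2.88], [-0.31, 2.03], [-1.54, 1.56], [0.2, 2.42], [-1.41, 4.55], [0.19, 2.02], [-2.57, 2.57]. Speed limits (rad/s): [2.57, 2.57, 3.14, 3.14, 3.14, 3.14, 3.14].

INTERFACE

Orientations are given as a unit quaternion [w, x, y, z].
In Python, from rig import env, cams gives the robot as it stands.
- The arm moves only by the tool jog_arm, never from a script. Its argument "targets" is one flat list of numbers, 5 for each row, row after row: the opening in per cent of the stroke, from 0 (shut) to 100 (fully open), then the shift along the world's x, y, z in mm, then the turn about the world's z in rad. In form: [grip, dx, dy, dz, yaw, grip, dx, dy, dz, yaw, ...]. A call has 1 to 12 rows; each row is the pose to reach, as a shift and turn from the pose commanded when the call began; what a row does not reach only later rows make up. A row lasts 1/12 s, in which the tool goes at most 41.7 mm and 7.16 degrees, less where a joint would pass 70% of its speed; a pose out of reach is approached as far as the arm can. A call with a gripper value outside its range is refused whole. The fingers move at their own pace and stop on an object; the grip force is fixed at half the most. Time passes only in rows, so rows that repeat a pose let the fingers close. It gives the time, the measured TCP pose, the force and the opening at its end, in the units of the state.
- env.observe(): the state, without advancing time (a new reading comes with each control period).
- cams.get_image(name): name is "side" or "top" or "wrist"; returns a dict with "frame" (480x640x3 uint8, red, green, blue), "fov_y" (degrees; the focal length in pixels is half the picture's height over the tangent of half this angle, whatever the lens; pixels are square), "cx", "cy" (the principal point, pixels), "k1" (the pictures are not rectified: a ray, as slopes to the right and down, at radius r is drawn at 1 + k1 r^2 times it, then the intrinsics apply), "rvec" (rotation vector, rad) and "tvec" (3), from world to camera coordinates, as OpenCV has them. Camera axes: x right, y down, z forward; pixel columns grow to the right and rows downward; lengths in m; the calibration is good to about 2 mm. A picture is of the moment at which its call begins. There is no depth.
- env.hand_in(): hands the job in, once; it reports no verdict.
The state is a dict: "time_s": time; "qpos": joint angles; "joint_vel": joint speeds; "joint_efforts": joint torques, N m; "ee_pos": TCP position; "orientation": TCP orientation; "contact_force": force on the tool from outside, world axes, zero at the start; "moment": the same for the moment, N m; "finger_gap": opening from 0.0 (shut) to 1.0 (fully open).
Only numpy, scipy, OpenCV 4.12 (cv2) and the standard library are available. Lean on these libraries where they do the work, as an engineer would, in place of code of your own. Each camera call takes 0.05 s, during which the arm holds its last target.

## Working session

There is one attempt and no reset: what is moved stays moved. The work goes in short steps, Python scripts to look and compute and a tool call to move; the robot and the scene stay as the last step left them, time stands still between calls to the robot, and variables do not carry over. Pictures are saved under pics/ and viewed, and the job is handed in when it is done.

Besides the shell and the picture viewer there is one more tool, called after "Request:" as a command line: name --argument value ..., lists and objects as JSON in quotes. jog_arm: Moves the arm, as the interface text tells. Its arguments: {"type":"object","properties":{"targets":{"type":"array","items":{"type":"number"}}},"required":["targets"]}

```bash
ls; mkdir -p pics
python3 - <<'E'
from rig import env, cams
import cv2
s=env.observe();print({k:s[k] for k in('time_s','ee_pos','orientation','contact_force','finger_gap')})
for n in('side','top','wrist'):
    d=cams.get_image(n);cv2.imwrite(f'pics/{n}0.png',d['frame'][:,:,::-1]);print(n,{k:v for k,v in d.items() if k!='frame'})
E
```

```text
pics
{'time_s': 0.0, 'ee_pos': array([0.22501684, 0.60911271, 0.23026553]), 'orientation': array([-2.06615459e-04,  1.75962391e-01,  9.84396451e-01, -9.06179338e-04]), 'contact_force': array([0.2244444 , 0.76855322, 0.69486091]), 'finger_gap': 1.0040460728606084}
side {'fov_y': 42.02647223592965, 'cx': 319.80192037519777, 'cy': 246.3794325139192, 'k1': -0.025487719955074456, 'rvec': array([ 2.18629135, -0.45340927,  0.21333874]), 'tvec': array([-0.49175748,  0.22022462,  1.16371283])}
top {'fov_y': 47.07188841184042, 'cx': 315.72866163551004, 'cy': 226.36511526113054, 'k1': -0.1134955938695313, 'rvec': array([ 2.17556636, -2.19013534,  0.12515047]), 'tvec': array([0.01940162, 0.55358875, 1.49393785])}
wrist {'fov_y': 68.09882013134245, 'cx': 326.81133821435424, 'cy': 239.8626024566327, 'k1': -0.040231335062567555, 'rvec': array([-2.34652891, -1.63705801, -0.26621044]), 'tvec': array([-0.64952851, -0.04241272,  0.38087162])}
```

View pics/side0.png

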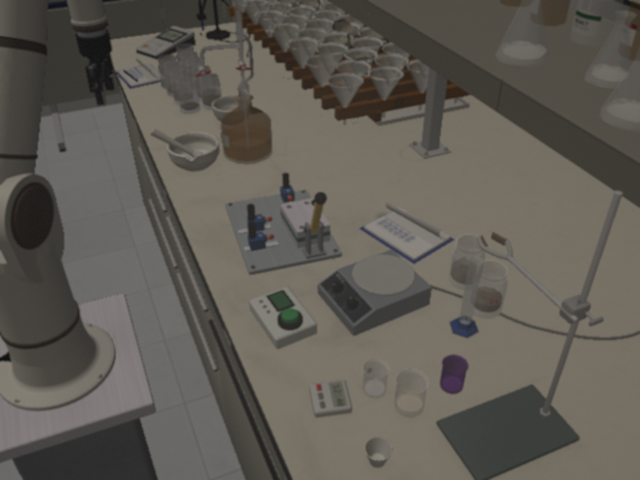

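View pics/top0.png

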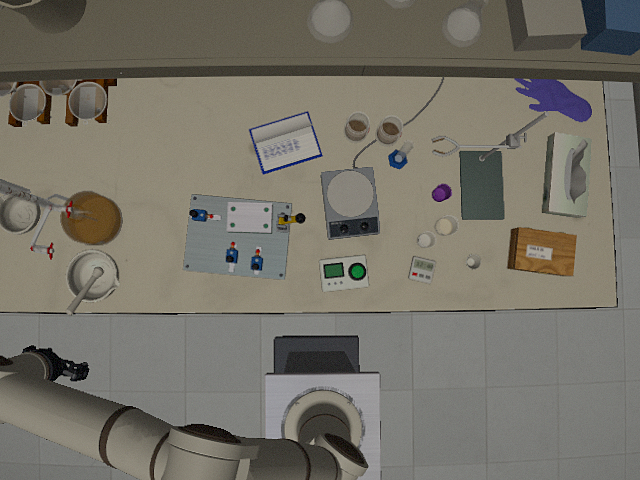

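View pics/wrist0.png

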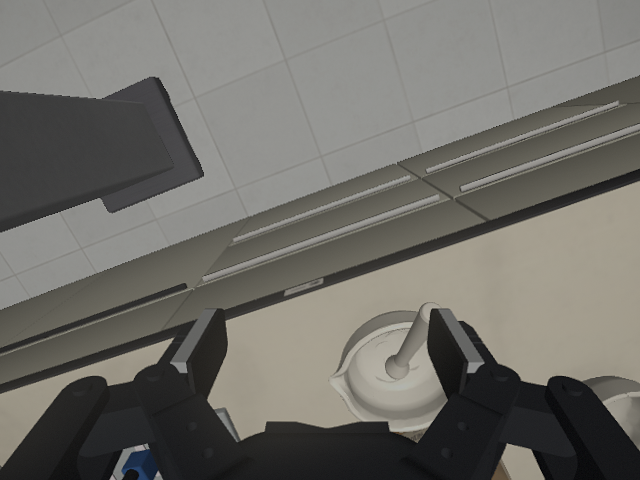

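```bash
cat > h.py <<'E'
import numpy as np, cv2
from rig import env, cams
def K(d):
    f=240/np.tan(np.radians(d['fov_y'])/2)
    return np.array([[f,0,d['cx']],[0,f,d['cy']],[0,0,1]])
def dist(d): return np.array([d['k1'],0,0,0,0])
def RC(d):
    R=cv2.Rodrigues(np.array(d['rvec']))[0]; t=np.array(d['tvec']); return R,-R.T@t
def ray(d,uv):
    n=cv2.undistortPoints(np.array([[uv]],float),K(d),dist(d))[0,0]
    R,C=RC(d); v=R.T@np.array([n[0],n[1],1]); return C,v/np.linalg.norm(v)
def plane(d,uv,z):
    C,v=ray(d,uv); return C+v*(z-C[2])/v[2]
def proj(d,P):
    return cv2.projectPoints(np.array(P,float).reshape(-1,1,3),np.array(d['rvec'],float),np.array(d['tvec'],float),K(d),dist(d))[0].reshape(-1,2)
def tri(*obs):
    A=np.zeros((3,3));b=np.zeros(3)
    for d,uv in obs:
        C,v=ray(d,uv);M=np.eye(3)-np.outer(v,v);A+=M;b+=M@C
    return np.linalg.solve(A,b)
def shot(n,name,crop=None,sc=1):
    d=cams.get_image(n); im=d['frame'][:,:,::-1].copy()
    if crop: x0,y0,x1,y1=crop; im=im[y0:y1,x0:x1]
    if sc!=1: im=cv2.resize(im,None,fx=sc,fy=sc,interpolation=cv2.INTER_CUBIC)
    cv2.imwrite(f'pics/{name}.png',im); return d
E
python3 - <<'E'
from h import *
shot('top','t1',(175,180,375,300),4)
shot('side','s1',(215,165,415,345),4)
d=cams.get_image('wrist');R,C=RC(d);s=env.observe();print(C-s['ee_pos'],R.T[:,2], R.T[:,1])
E
```

```text
[-0.0769596   0.02917273  0.14241543] [ 0.29978687 -0.11188754 -0.9474223 ] [ 0.88920435 -0.32699658  0.31998258]
```

View pics/t1.png

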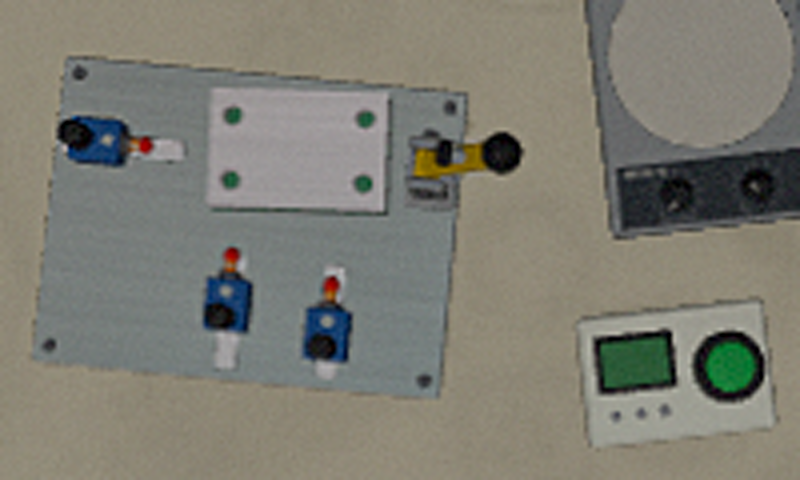

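View pics/s1.png

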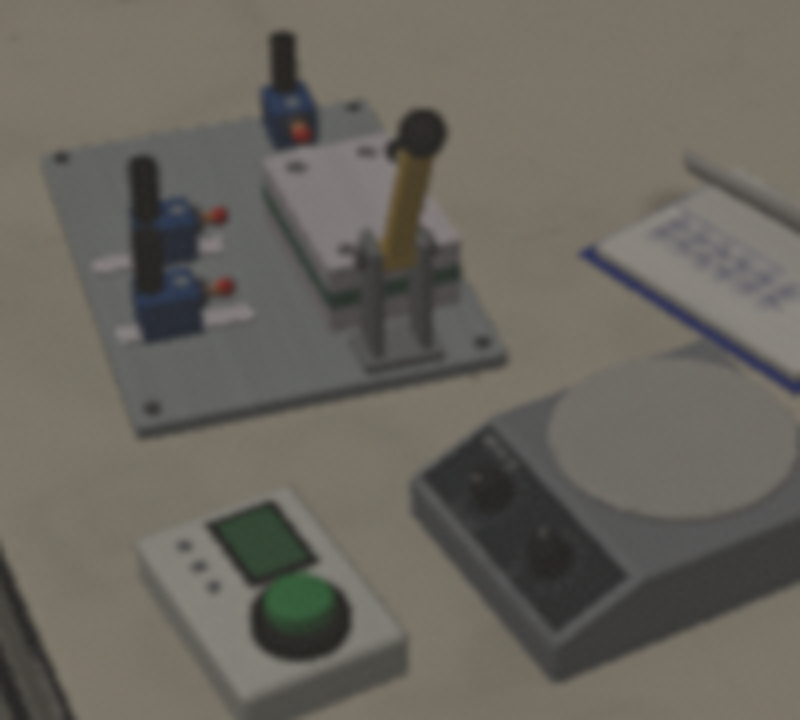

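Run:
```python
from h import *
t=cams.get_image('top');s=cams.get_image('side')
T=lambda x,y:(175+x/4-.375,180+y/4-.375)
S=lambda x,y:(215+x/4-.375,165+y/4-.375)
c=[plane(t,T(*p),.012) for p in[(68,57),(467,94),(438,398),(32,360)]]
c=np.array(c);print(c.round(4))
o=c.mean(0);ex=(c[0]+c[1]-c[2]-c[3]);ey=(c[0]+c[3]-c[1]-c[2])
print('centre',o,'yaw',np.arctan2(ex[1],ex[0]),np.arctan2(-ey[0],ey[1]),np.linalg.norm(ex)/2,np.linalg.norm(ey)/2)
for n,p,q in[('ball',(501,152),(421,132)),('knobL',(219,316),(144,165)),('knobR',(320,347),(147,225)),('knobS',(75,133),(283,40)),('btn',(729,366),(300,597))]:
    print(n,tri((t,T(*p)),(s,S(*q))).round(4))
for n,p in[('knobL',(219,316)),('knobR',(320,347)),('knobS',(75,133))]:print(n,plane(t,T(*p),.082).round(4))
for n,p in[('tipL',(232,256)),('tipR',(332,287)),('tipS',(145,146))]:print(n,plane(t,T(*p),.034).round(4))
print('cast',[plane(t,T(*p),.057).round(4)[:2] for p in[(210,87),(389,93),(387,213),(207,207)]])
print(T(501,152))
for n,u in[('a',(426,240)),('b',(445,226)),('c',(441,193))]: print(n,plane(t,u,.03))
```

```text
[[0.6485 0.3628 0.012 ]
 [0.6206 0.083  0.012 ]
 [0.4093 0.1038 0.012 ]
 [0.4368 0.3851 0.012 ]]
centre [0.5287925  0.23364192 0.012     ] yaw -0.10163537666781991 -0.09835413823835557 0.212627361408914 0.2819344597522984
ball [0.5609 0.0578 0.1878]
knobL [0.4658 0.2457 0.0787]
knobR [0.4454 0.1779 0.0858]
knobS [0.5883 0.3429 0.0791]
btn [ 0.4306 -0.0946  0.0474]
knobL [0.4641 0.2457 0.082 ]
knobR [0.4434 0.1789 0.082 ]
knobS [0.5864 0.3428 0.082 ]
tipL [0.5068 0.2435 0.034 ]
tipR [0.4853 0.1751 0.034 ]
tipS [0.5829 0.304  0.034 ]
cast [array([0.6202, 0.2563]), array([0.6154, 0.1348]), array([0.5338, 0.1361]), array([0.5386, 0.2576])]
(299.875, 217.625)
a [ 0.51365805 -0.28924623  0.03      ]
b [ 0.55228039 -0.3438768   0.03      ]
c [ 0.64506034 -0.33542049  0.03      ]
```

Request:
jog_arm --targets '[0,5,-20,40,0,0,25,-50,70,0.05,0,50,-85,70,0.1,0,75,-120,70,0.15,0,100,-155,70,0.2,0,125,-190,70,0.25,0,150,-225,70,0.25,0,175,-260,70,0.25,0,200,-295,70,0.25,0,225,-330,70,0.25,0,250,-365,70,0.25,0,275,-400,70,0.25]'

```text
time_s: 1.4
ee_pos: [0.4895, 0.2241, 0.3018]
orientation: [0.0, 0.052, 0.999, 0.0]
contact_force: [0.7, 1.1, -0.9]
finger_gap: 0.002
```

Run:
```python
from h import *
d=shot('wrist','w1',None,1.25);R,C=RC(d);s=env.observe();print(s['ee_pos'],C-s['ee_pos'])
```

```text
[0.49542963 0.21427407 0.30143245] [-0.08775529  0.01895329  0.14281742]
```

View pics/w1.png

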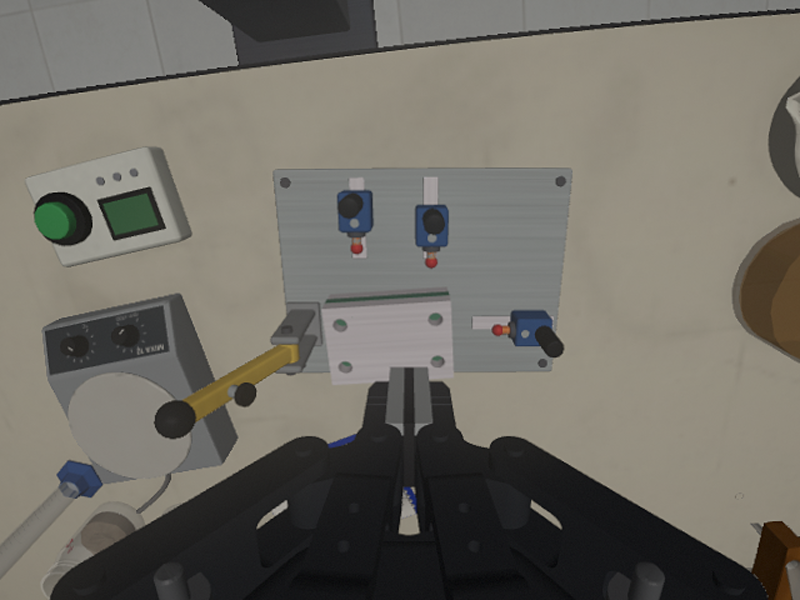

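```bash
cat > m.py <<'E'
from h import *
def reds(d,zone=None):
    hsv=cv2.cvtColor(d['frame'],cv2.COLOR_RGB2HSV)
    m=((hsv[...,0]<6)|(hsv[...,0]>174))&(hsv[...,1]>150)&(hsv[...,2]>70)
    n,l,st,c=cv2.connectedComponentsWithStats(m.astype(np.uint8))
    return [(c[i].round(1),st[i,4],st[i,:4]) for i in range(1,n) if st[i,4]>12]
def blues(d):
    hsv=cv2.cvtColor(d['frame'],cv2.COLOR_RGB2HSV)
    m=(abs(hsv[...,0].astype(int)-109)<8)&(hsv[...,1]>140)
    n,l,st,c=cv2.connectedComponentsWithStats(m.astype(np.uint8))
    return [(c[i].round(1),st[i,4],st[i,:4]) for i in range(1,n) if st[i,4]>80]
E
python3 - <<'E'
from m import *
d=cams.get_image('wrist');print(env.observe()['ee_pos'],RC(d)[1])
f=d['frame'][:,:,::-1]
cv2.imwrite('pics/w2.png',cv2.resize(f[120:320,200:470],None,fx=2.96,fy=2.96,interpolation=cv2.INTER_CUBIC))
for r in reds(d):print('red',r,plane(d,r[0],.034).round(4))
for r in blues(d):print('blue',r)
E
```

```text
[0.49332469 0.21754248 0.30124746] [0.41334859 0.2251358  0.44361931]
red (array([293.8, 192.5]), np.int32(48), array([290, 190,   9,   7], dtype=int32)) [0.49   0.1754 0.034 ]
red (array([354. , 203.1]), np.int32(50), array([350, 200,   9,   7], dtype=int32)) [0.5106 0.244  0.034 ]
red (array([407.9, 257.2]), np.int32(48), array([404, 254,   8,   8], dtype=int32)) [0.5864 0.3044 0.034 ]
```

View pics/w2.png

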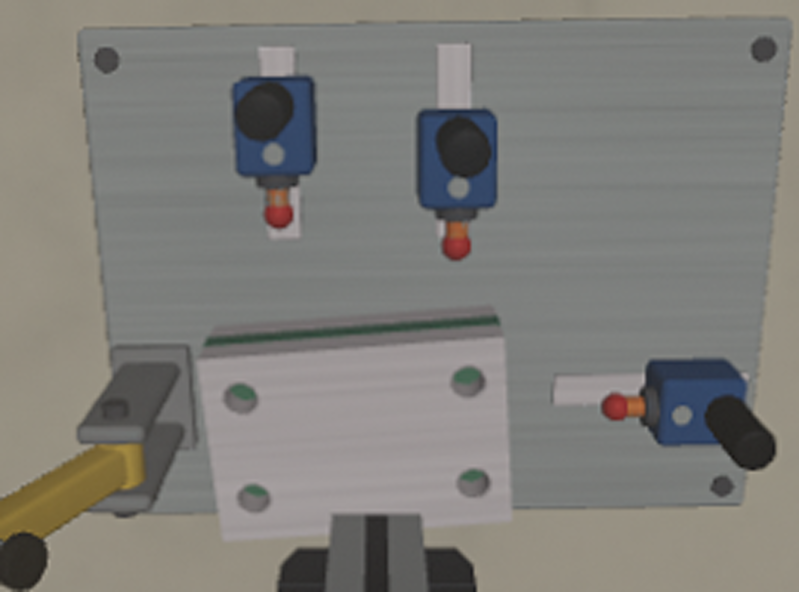

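Run:
```python
from m import *
d=cams.get_image('wrist')
W=lambda x,y:(200+(x+.5)/2.96-.5,120+(y+.5)/2.96-.5)
a=lambda l,z:np.array([plane(d,W(*p),z)[:2] for p in l])
pc=a([(80,30),(791,17),(743,505),(112,514)],.012);print('plate',pc.round(4))
v=pc[1]-pc[0];print('yaw y', np.arctan2(-v[0],v[1]),np.linalg.norm(v), 'x',np.arctan2(*(pc[2]-pc[1])[::-1]),np.linalg.norm(pc[2]-pc[1]))
top=a([(203,357),(502,336),(511,520),(222,540)],.057);print('cast',top.round(4),[np.linalg.norm(top[i]-top[(i+1)%4]).round(4) for i in range(4)])
bot=a([(213,328),(492,307)],.012);print('bot',bot.round(4))
red=dict(R=(.490,.1754),L=(.5106,.244),S=(.5864,.3044))
th=-0.10;ex=np.array([np.cos(th),np.sin(th)]);ey=np.array([-ex[1],ex[0]])
def hit(p,dr,A,B):
    M=np.array([dr,-(B-A)]).T;return np.linalg.solve(M,A-p)[0]
for k,dr in(('R',ex),('L',ex),('S',-ey)):
    p=np.array(red[k])+0.006*dr
    A,B=(top[0],top[1]) if k!='S' else (top[1],top[2])
    print(k,'knob',(np.array(red[k])-.043*dr).round(4),'gap',hit(p,dr,A,B).round(4), 'bot', hit(p,dr,bot[0],bot[1]).round(4))
```

```text
plate [[0.4088 0.1089]
 [0.4358 0.3881]
 [0.6481 0.368 ]
 [0.6197 0.0801]]
yaw y -0.09647548653672786 0.2805561380369923 x -0.09455805907724933 0.21320280614793713
cast [[0.5349 0.1444]
 [0.5396 0.2606]
 [0.6191 0.2582]
 [0.6149 0.1387]] [np.float64(0.1163), np.float64(0.0796), np.float64(0.1196), np.float64(0.0802)]
bot [[0.5367 0.1412]
 [0.541  0.2612]]
R knob [0.4472 0.1797] gap 0.0402 bot 0.042
L knob [0.4678 0.2483] gap 0.0223 bot 0.0238
S knob [0.5907 0.3472] gap 0.0393 bot 0.6797
```

Request:
jog_arm --targets '[0,10,-35,0,0,0,20,-70,0,0,0,30,-105,0,0,0,40,-140,0,0,0,50,-175,0,0,0,56,-207,0,0,0,56,-207,-20,0,0,56,-207,-50,0,0,56,-207,-80,0,0,56,-207,-110,0,0,56,-207,-121,0,0,56,-207,-121,0]'

```text
time_s: 2.55
ee_pos: [0.542, 0.0202, 0.1775]
orientation: [-0.003, 0.051, 0.999, -0.0]
contact_force: [-1.3, 0.5, -0.1]
finger_gap: 0.003
```

Run:
```python
from m import *
print(env.observe()['ee_pos']);d=shot('side','s2',(215,120,415,290),4);print(env.observe()['ee_pos'])
```

```text
[0.54204272 0.02015351 0.17745659]
[0.54374222 0.02006511 0.17965149]
```

View pics/s2.png

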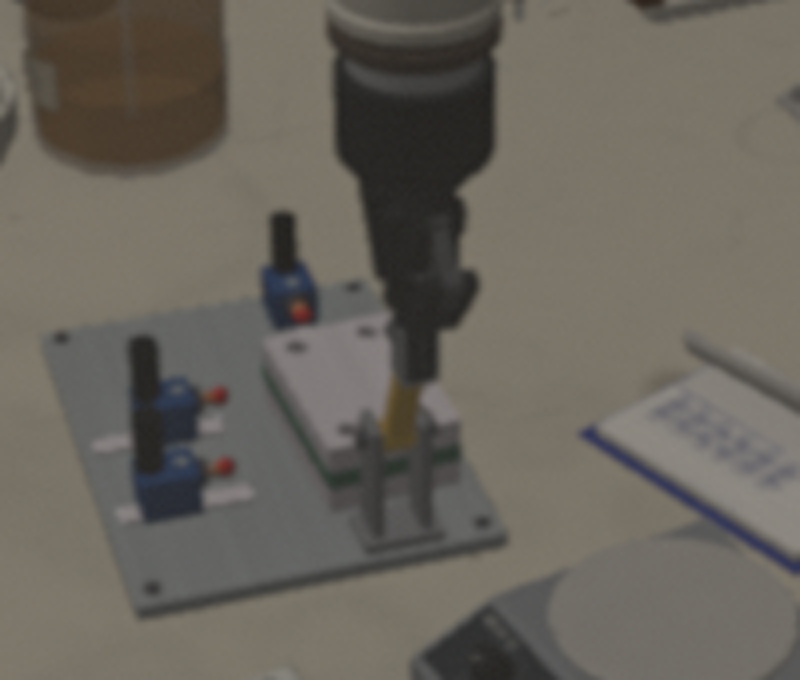

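Request:
jog_arm --targets '[0,0,0,0,0,0,0,0,0,0,0,0,0,0,0]'

```text
time_s: 2.85
ee_pos: [0.546, 0.0193, 0.1823]
orientation: [0.002, 0.052, 0.999, 0.0]
contact_force: [-0.6, 0.3, -0.6]
finger_gap: -0.002
```

Request:
jog_arm --targets '[0,12,-5,0,0,0,12,-5,0,0,0,13,10,0,0,0,14,20,0,0,0,15,30,0,0,0,16,40,0,0,0,17,50,0,0,0,18,60,0,0,0,19,70,0,0,0,20,80,0,0,0,21,88,0,0,0,21,92,0,0]'

```text
time_s: 3.85
ee_pos: [0.5654, 0.1134, 0.18]
orientation: [-0.0, 0.051, 0.999, 0.001]
contact_force: [0.2, 0.1, 0.4]
finger_gap: 0.005
```

Run:
```python
from m import *
print(env.observe()['ee_pos']);d=shot('side','s3',(215,120,415,290),4);print(env.observe()['ee_pos'])
```

```text
[0.56535891 0.11341204 0.18001073]
[0.56528939 0.11383713 0.18008371]
```

View pics/s3.png

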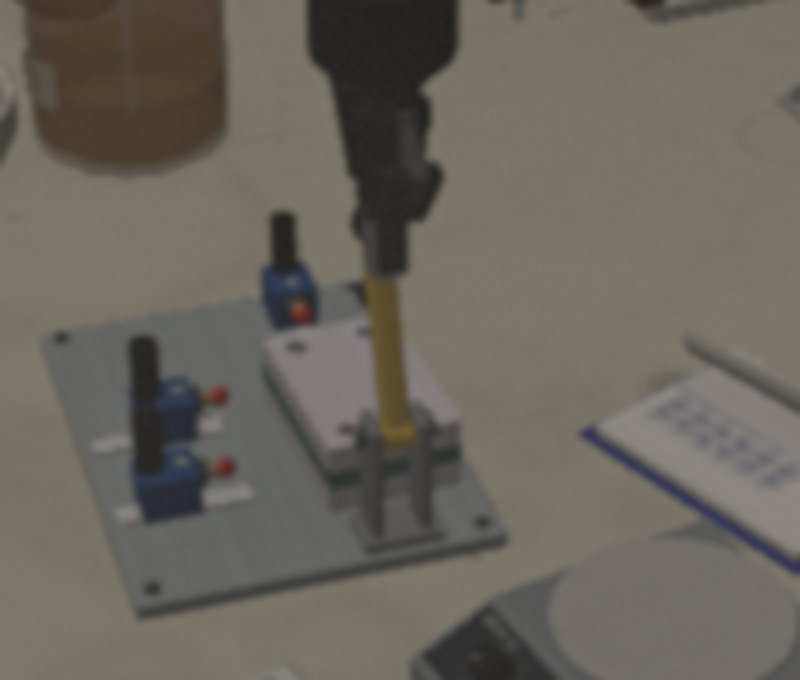

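Request:
jog_arm --targets '[0,-10,0,40,0,0,-30,5,60,0,0,-55,25,60,0,0,-80,55,60,0,0,-105,85,50,0,0,-128,115,30,0,0,-133,138,0,0,0,-133,138,-30,0,0,-133,138,-60,0,0,-133,138,-90,0,0,-133,138,-118,0,0,-133,138,-118,0]'

```text
time_s: 4.9
ee_pos: [0.4289, 0.2466, 0.0575]
orientation: [-0.004, 0.052, 0.999, -0.002]
contact_force: [-1.0, -0.7, 0.7]
finger_gap: 0.006
```

Run:
```python
from m import *
print(env.observe()['ee_pos']);d=shot('side','s4',(215,120,415,290),4);d=shot('wrist','w4');print(env.observe()['ee_pos'])
```

```text
[0.4288607  0.24664356 0.05754313]
[0.431876   0.24856035 0.06187301]
```

View pics/s4.png

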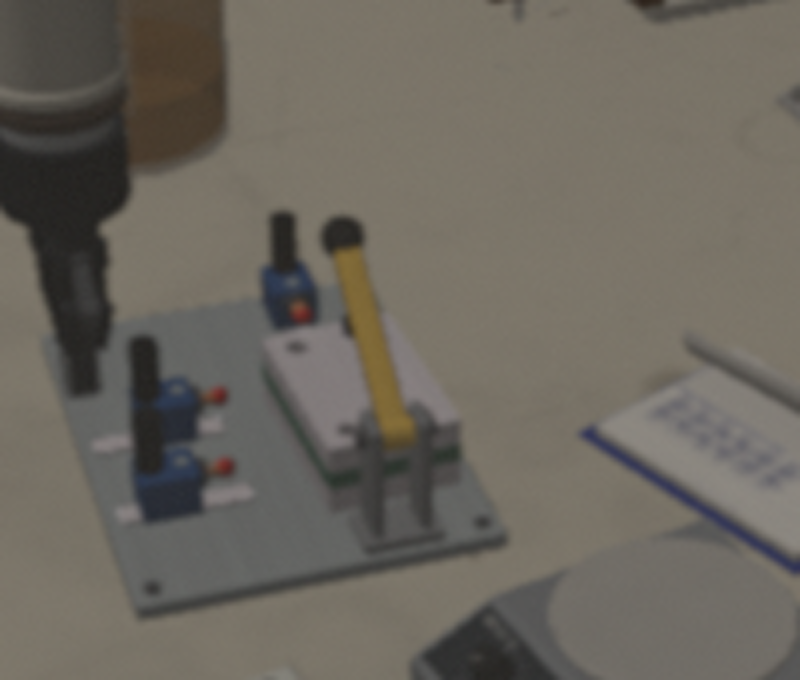

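View pics/w4.png

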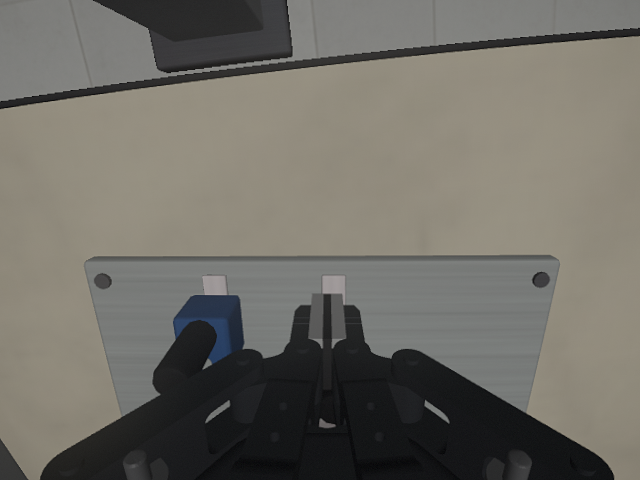

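Request:
jog_arm --targets '[0,4,0,0,0,0,8,-1,0,0,0,12,-1,0,0,0,16,-2,0,0,0,20,-2,0,0,0,24,-2,0,0,0,28,-3,0,0,0,31,-3,0,0,0,34,-4,0,0,0,35,-4,0,0,0,35,-4,0,0]'

```text
time_s: 5.92
ee_pos: [0.4679, 0.2454, 0.0623]
orientation: [0.0, 0.052, 0.999, 0.0]
contact_force: [-3.2, 2.4, 0.9]
finger_gap: 0.001
```

Run:
```python
from m import *
s=env.observe();print(s['ee_pos'],s['contact_force']);d=shot('side','s5',(215,120,415,290),4);d=shot('top','t5',(175,180,325,292),5);print(env.observe()['ee_pos'])
```

```text
[0.46791987 0.24535172 0.0623266 ] [-3.19004195  2.38291435  0.91565453]
[0.4678467  0.24501373 0.06226025]
```

View pics/s5.png

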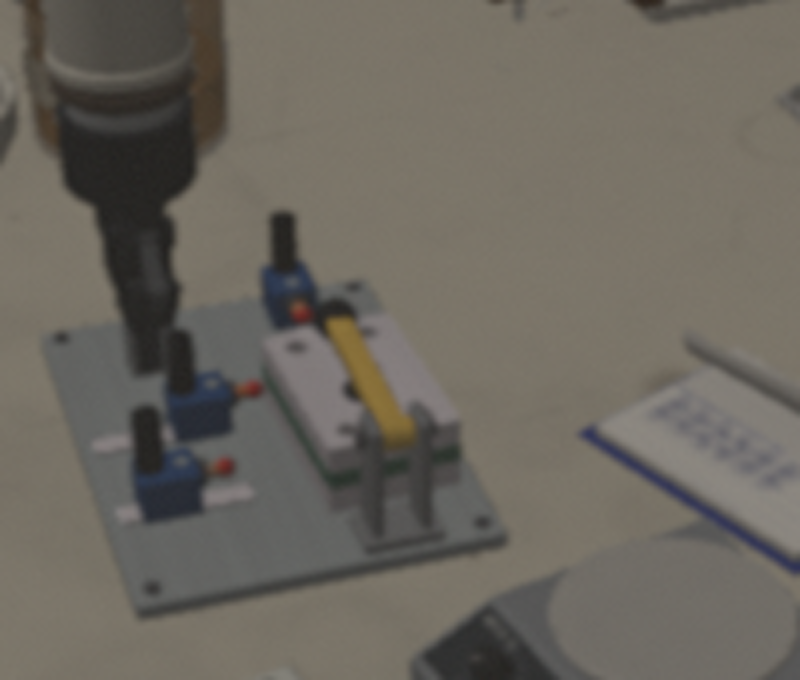

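View pics/t5.png

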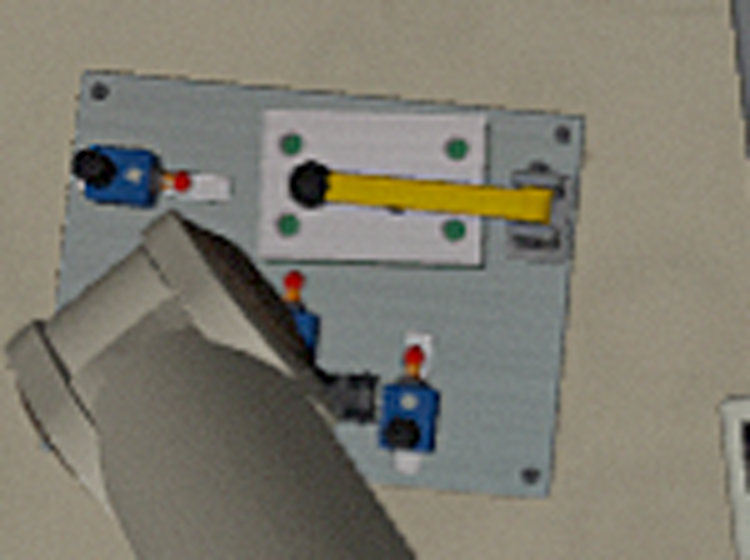

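Run:
```python
from m import *
t=cams.get_image('top');w=cams.get_image('side')
for r in reds(t):
  if r[0][0]<300: print(r, plane(t,r[0],.034).round(4))
for r in reds(w):
  if 200<r[0][0]<330 and 160<r[0][1]<260: print(r, plane(w,r[0],.034).round(4))
T=lambda x,y:(175+(x+.5)/5-.5,180+(y+.5)/5-.5)
print([plane(t,T(*p),.057)[:2].round(4) for p in[(262,260),(483,267)]])
print(env.observe()['ee_pos'])
```

```text
(array([ 68.6, 208.8]), np.int32(41), array([ 66, 201,   7,  17], dtype=int32)) [0.6062 0.7061 0.034 ]
(array([ 49.6, 250.9]), np.int32(35), array([ 47, 243,   6,  16], dtype=int32)) [0.4886 0.7572 0.034 ]
[array([0.538 , 0.2559]), array([0.5335, 0.1366])]
[0.46781015 0.24479993 0.06223267]
```

```bash
python3 - <<'E'
from m import *
def reds2(d,box):
    x0,y0,x1,y1=box
    hsv=cv2.cvtColor(d['frame'],cv2.COLOR_RGB2HSV)[y0:y1,x0:x1]
    m=((hsv[...,0]<5)|(hsv[...,0]>172))&(hsv[...,1]>110)&(hsv[...,2]>50)
    n,l,st,c=cv2.connectedComponentsWithStats(m.astype(np.uint8))
    return [((c[i]+[x0,y0]).round(1),st[i,4]) for i in range(1,n) if st[i,4]>4]
t=cams.get_image('top');w=cams.get_image('side')
for r in reds2(t,(175,180,325,292)): print('t',r, plane(t,r[0],.034).round(4))
for r in reds2(w,(215,160,330,260)): print('s',r, plane(w,r[0],.034).round(4))
E
cat >> m.py <<'E'
def reds2(d,box):
    x0,y0,x1,y1=box
    hsv=cv2.cvtColor(d['frame'],cv2.COLOR_RGB2HSV)[y0:y1,x0:x1]
    m=((hsv[...,0]<5)|(hsv[...,0]>172))&(hsv[...,1]>110)&(hsv[...,2]>50)
    n,l,st,c=cv2.connectedComponentsWithStats(m.astype(np.uint8))
    return [((c[i]+[x0,y0]).round(1),st[i,4]) for i in range(1,n) if st[i,4]>4]
E
```

```text
t (array([210.9, 215.6]), np.int32(11)) [0.5843 0.3039 0.034 ]
t (array([233.4, 235.4]), np.int32(11)) [0.5294 0.2415 0.034 ]
t (array([257.5, 250.2]), np.int32(10)) [0.4885 0.1754 0.034 ]
s (array([290.1, 198.4]), np.int32(11)) [0.5852 0.3026 0.034 ]
s (array([278. , 216.7]), np.int32(7)) [0.5304 0.24   0.034 ]
s (array([270.9, 236.1]), np.int32(8)) [0.4889 0.1738 0.034 ]
```

Request:
jog_arm --targets '[0,2,0,0,0,0,4,0,0,0,0,6,-1,0,0,0,8,-1,0,0,0,8,-1,0,0,0,8,-1,0,0]'

```text
time_s: 6.72
ee_pos: [0.4757, 0.2439, 0.0622]
orientation: [-0.0, 0.052, 0.999, 0.0]
contact_force: [-3.3, 1.9, 0.6]
finger_gap: 0.0
```

Run:
```python
from m import *
s=env.observe();print(s['ee_pos'],s['contact_force'])
t=shot('top','t6',(175,180,325,292),5);w=shot('side','s6',(215,180,315,255),8)
for r in reds2(t,(175,180,325,292)): print('t',r, plane(t,r[0],.034).round(4))
for r in reds2(w,(215,160,330,260)): print('s',r, plane(w,r[0],.034).round(4))
```

```text
[0.47570811 0.24394812 0.0622421 ] [-3.30598357  1.85592324  0.60879818]
t (array([210.9, 215.6]), np.int32(11)) [0.5843 0.3039 0.034 ]
t (array([233.5, 233.8]), np.int32(13)) [0.5338 0.2413 0.034 ]
t (array([257.4, 250.4]), np.int32(11)) [0.4879 0.1757 0.034 ]
s (array([290.1, 198.4]), np.int32(11)) [0.5852 0.3026 0.034 ]
s (array([280.5, 216. ]), np.int32(6)) [0.5368 0.2404 0.034 ]
s (array([271., 236.]), np.int32(7)) [0.4892 0.1741 0.034 ]
```

View pics/s6.png

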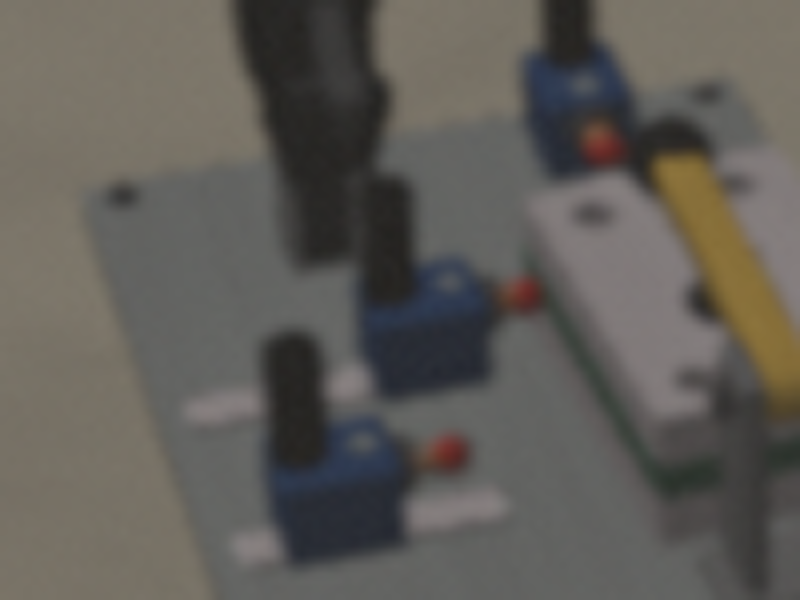

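View pics/t6.png

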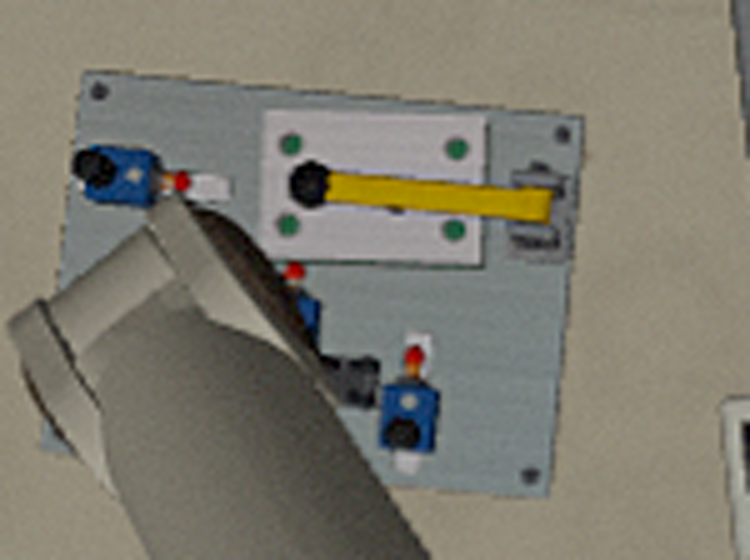

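Request:
jog_arm --targets '[0,1,0,0,0,0,2,0,0,0,0,3,0,0,0,0,3,0,0,0,0,3,0,0,0]'

```text
time_s: 7.23
ee_pos: [0.4781, 0.2437, 0.0622]
orientation: [-0.0, 0.052, 0.999, -0.0]
contact_force: [-4.3, 1.1, 3.2]
finger_gap: -0.0
```

Run:
```python
from m import *
s=env.observe();print(s['ee_pos'],s['contact_force'])
t=shot('top','t7',(175,180,325,292),5);w=shot('side','s7',(215,180,315,255),8)
for r in reds2(t,(175,180,325,292)): print('t',r, plane(t,r[0],.034).round(4))
for r in reds2(w,(215,160,330,260)): print('s',r, plane(w,r[0],.034).round(4))
```

```text
[0.47810118 0.24373397 0.06222708] [-4.33873862  1.12267268  3.24080271]
t (array([211. , 215.3]), np.int32(9)) [0.5851 0.3037 0.034 ]
t (array([233.5, 233.7]), np.int32(14)) [0.5341 0.2413 0.034 ]
t (array([257.4, 250.4]), np.int32(11)) [0.4879 0.1757 0.034 ]
s (array([290.1, 198.4]), np.int32(11)) [0.5852 0.3026 0.034 ]
s (array([280.1, 216.1]), np.int32(8)) [0.5358 0.2404 0.034 ]
s (array([271., 236.]), np.int32(7)) [0.4892 0.1741 0.034 ]
```

View pics/s7.png

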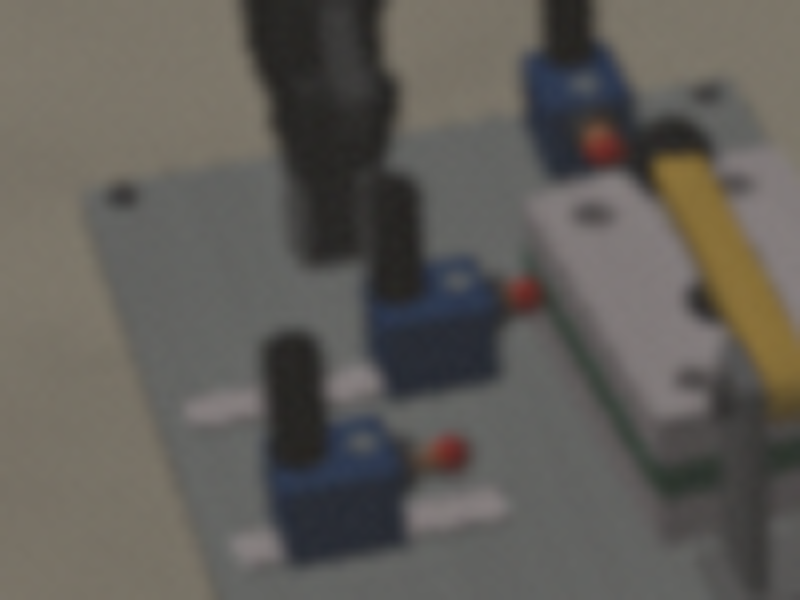

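Request:
jog_arm --targets '[0,-10,1,0,0,0,-20,2,20,0,0,-35,0,50,0,0,-50,-20,50,0,0,-67,-45,50,0,0,-67,-60,50,0,0,-67,-60,25,0,0,-67,-60,0,0,0,-67,-60,0,0,0,-67,-60,0,0]'

```text
time_s: 8.17
ee_pos: [0.4109, 0.1831, 0.0618]
orientation: [-0.001, 0.052, 0.999, -0.001]
contact_force: [0.4, -0.1, 0.9]
finger_gap: 0.0
```

Run:
```python
from m import *
s=env.observe();print(s['ee_pos'],s['contact_force'])
d=shot('wrist','w8')
```

```text
[0.41093749 0.18313028 0.06181775] [ 0.4139276  -0.11738421  0.88954891]
```

View pics/w8.png

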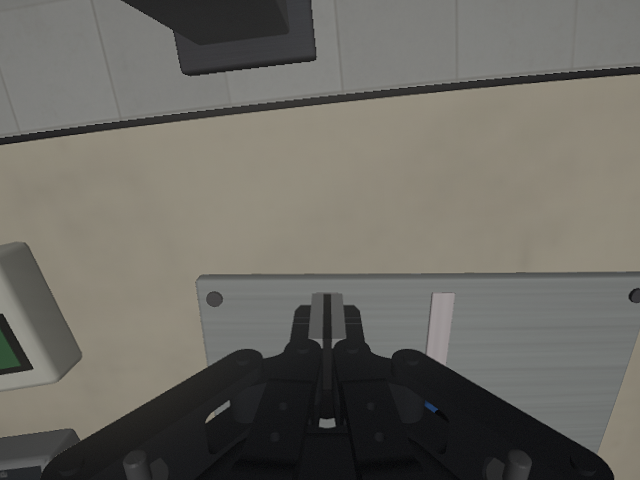

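Request:
jog_arm --targets '[0,5,0,0,0,0,10,-1,0,0,0,15,-1,0,0,0,20,-2,0,0,0,25,-2,0,0,0,30,-3,0,0,0,35,-3,0,0,0,40,-4,0,0,0,45,-4,0,0,0,50,-5,0,0,0,52,-5,0,0,0,52,-5,0,0]'

```text
time_s: 9.22
ee_pos: [0.4642, 0.179, 0.0622]
orientation: [0.0, 0.052, 0.999, 0.0]
contact_force: [-2.8, 0.2, 1.0]
finger_gap: 0.0
```

Run:
```python
from m import *
s=env.observe();print(s['ee_pos'],s['contact_force'])
t=shot('top','t9',(175,180,325,292),5);w=shot('side','s9',(215,180,315,255),8)
for r in reds2(t,(175,180,325,292)): print('t',r, plane(t,r[0],.034).round(4))
for r in reds2(w,(215,160,330,260)): print('s',r, plane(w,r[0],.034).round(4))
```

```text
[0.46421272 0.17900307 0.06224391] [-2.82158039  0.23480805  0.95273809]
t (array([210.9, 215.6]), np.int32(11)) [0.5843 0.3039 0.034 ]
s (array([290.1, 198.4]), np.int32(11)) [0.5852 0.3026 0.034 ]
s (array([280.1, 216.1]), np.int32(8)) [0.5358 0.2404 0.034 ]
s (array([287. , 232.7]), np.int32(7)) [0.5271 0.1712 0.034 ]
```

View pics/s9.png

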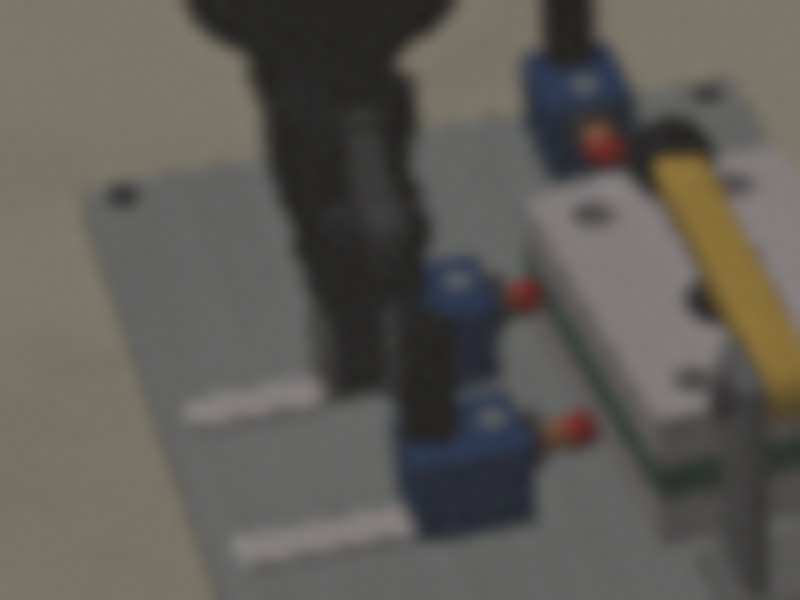

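View pics/t9.png

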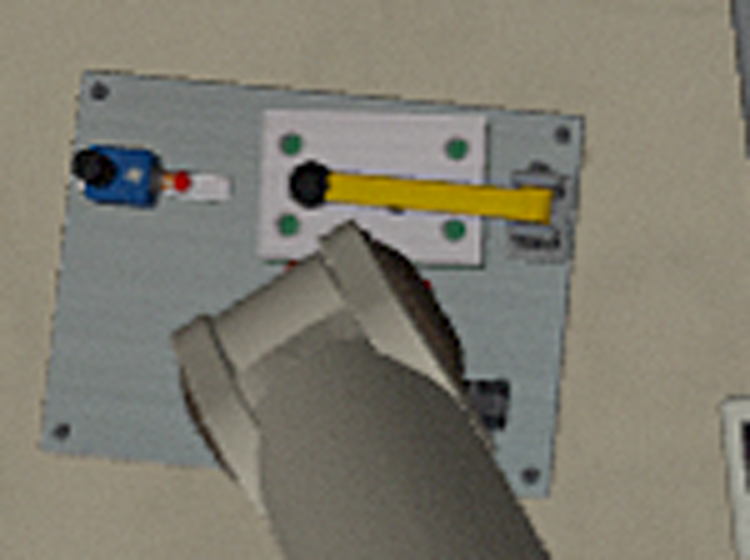

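Request:
jog_arm --targets '[0,3,0,0,0,0,6,-1,0,0,0,9,-1,0,0,0,9,-1,0,0,0,9,-1,0,0]'

```text
time_s: 9.73
ee_pos: [0.4728, 0.1781, 0.0622]
orientation: [0.0, 0.052, 0.999, 0.0]
contact_force: [-2.6, 1.9, 0.8]
finger_gap: 0.004
```

Run:
```python
from m import *
s=env.observe();print(s['ee_pos'],s['contact_force'])
w=shot('side','s10',(215,180,315,255),8)
for r in reds2(w,(215,160,330,260)): print('s',r, plane(w,r[0],.034).round(4))
```

```text
[0.47275768 0.17808935 0.06224276] [-2.57054797  1.9396978   0.80625831]
s (array([290.1, 198.4]), np.int32(11)) [0.5852 0.3026 0.034 ]
s (array([280.1, 216.1]), np.int32(8)) [0.5358 0.2404 0.034 ]
s (array([289.9, 232.4]), np.int32(11)) [0.5336 0.1696 0.034 ]
```

View pics/s10.png

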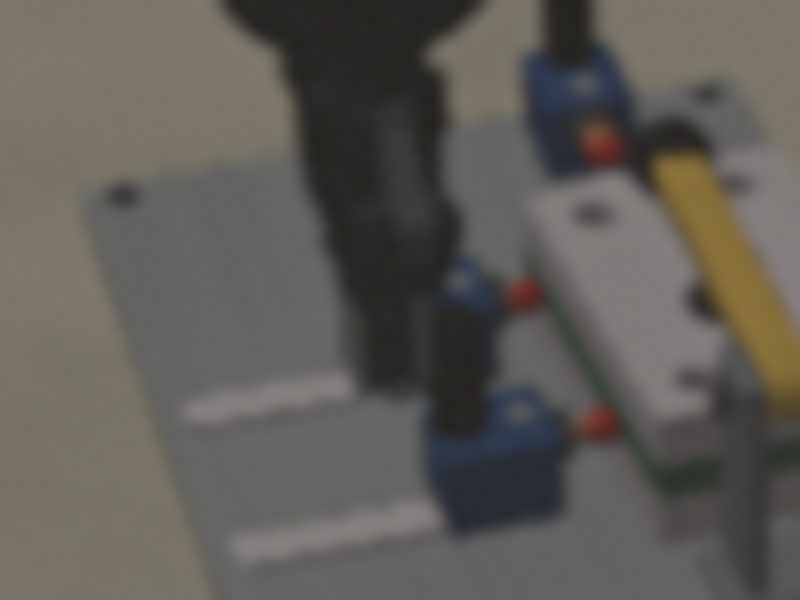

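Request:
jog_arm --targets '[0,1,0,0,0,0,2,0,0,0,0,3,0,0,0,0,4,0,0,0,0,4,0,0,0,0,4,0,0,0]'

```text
time_s: 10.28
ee_pos: [0.4759, 0.1778, 0.0622]
orientation: [-0.001, 0.052, 0.999, -0.0]
contact_force: [-3.6, 1.0, 1.5]
finger_gap: -0.002
```

Run:
```python
from m import *
s=env.observe();print(s['ee_pos'],s['contact_force'])
w=shot('side','s11',(215,180,315,255),8)
for r in reds2(w,(215,160,330,260)): print('s',r, plane(w,r[0],.034).round(4))
```

```text
[0.47593476 0.17777127 0.0622204 ] [-3.55847054  0.96166621  1.4721863 ]
s (array([290.3, 198.3]), np.int32(10)) [0.5858 0.3028 0.034 ]
s (array([280.1, 216.1]), np.int32(8)) [0.5358 0.2404 0.034 ]
s (array([289.8, 232.3]), np.int32(12)) [0.5335 0.1701 0.034 ]
```

View pics/s11.png

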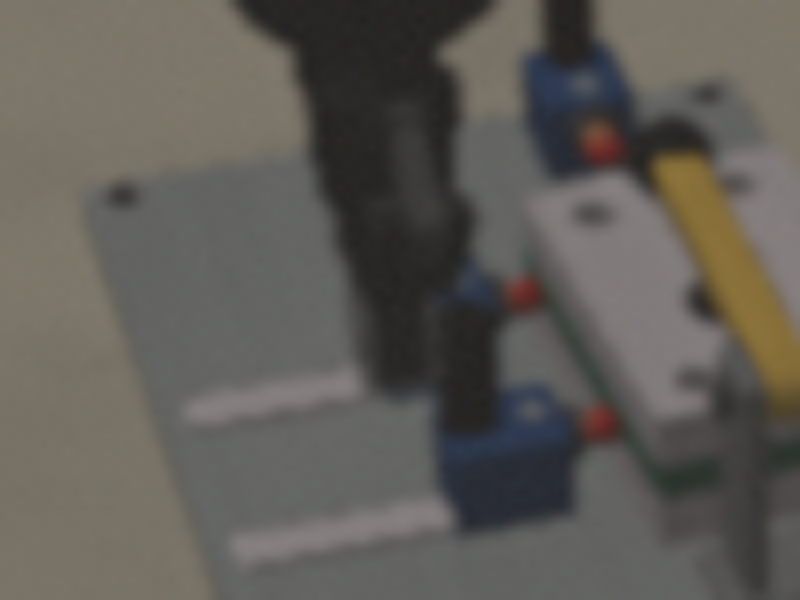

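Request:
jog_arm --targets '[0,-10,1,0,0,0,-18,2,15,0,0,-20,5,50,0,0,-15,10,90,0,0,-5,15,130,0,0,5,20,170,0,0,10,25,205,0,0,14,32,238,0,0,14,32,238,0,0,14,32,238,0]'

```text
time_s: 11.17
ee_pos: [0.4925, 0.2106, 0.303]
orientation: [0.003, 0.052, 0.999, 0.001]
contact_force: [0.1, -0.3, -0.8]
finger_gap: 0.002
```

Run:
```python
from m import *
d=cams.get_image('wrist');print(env.observe()['ee_pos'],RC(d)[1])
f=d['frame'][:,:,::-1]
cv2.imwrite('pics/w12.png',cv2.resize(f[120:320,200:470],None,fx=2.96,fy=2.96,interpolation=cv2.INTER_CUBIC))
for r in reds(d):print('red',r,plane(d,r[0],.034).round(4))
```

```text
[0.49115074 0.2097096  0.30089775] [0.40990819 0.21951717 0.44503553]
red (array([354.7, 226.3]), np.int32(39), array([351, 224,   8,   6], dtype=int32)) [0.5373 0.2411 0.034 ]
red (array([296.9, 230. ]), np.int32(43), array([293, 227,   9,   7], dtype=int32)) [0.5347 0.171  0.034 ]
red (array([408. , 258.6]), np.int32(50), array([405, 255,   7,   8], dtype=int32)) [0.5862 0.3042 0.034 ]
```

View pics/w12.png

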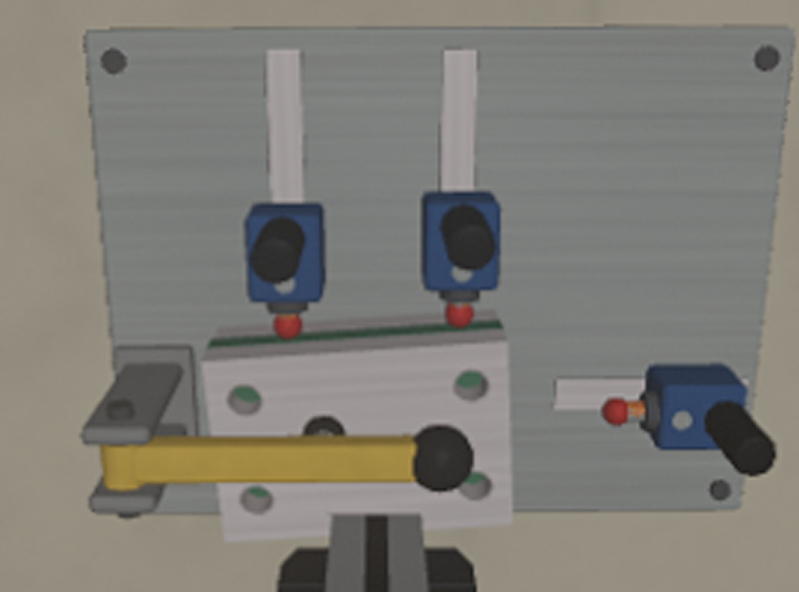

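Request:
jog_arm --targets '[0,20,36,0,0,0,40,72,0,0,0,60,108,0,0,0,80,144,-10,0,0,95,170,-40,0,0,103,182,-75,0,0,103,182,-115,0,0,103,182,-155,0,0,103,182,-195,0,0,103,182,-225,0,0,103,182,-239,0,0,103,182,-239,0]'

```text
time_s: 12.22
ee_pos: [0.5899, 0.3888, 0.0549]
orientation: [-0.004, 0.052, 0.999, -0.003]
contact_force: [-0.2, -0.4, -0.4]
finger_gap: 0.0
```

Run:
```python
from m import *
s=env.observe();print(s['ee_pos'],s['contact_force'])
t=shot('top','t13',(140,170,300,290),5);w=shot('side','s13',(215,130,315,205),8)
```

```text
[0.58986457 0.38875318 0.0549204 ] [-0.18806493 -0.44423414 -0.35456436]
```

View pics/s13.png

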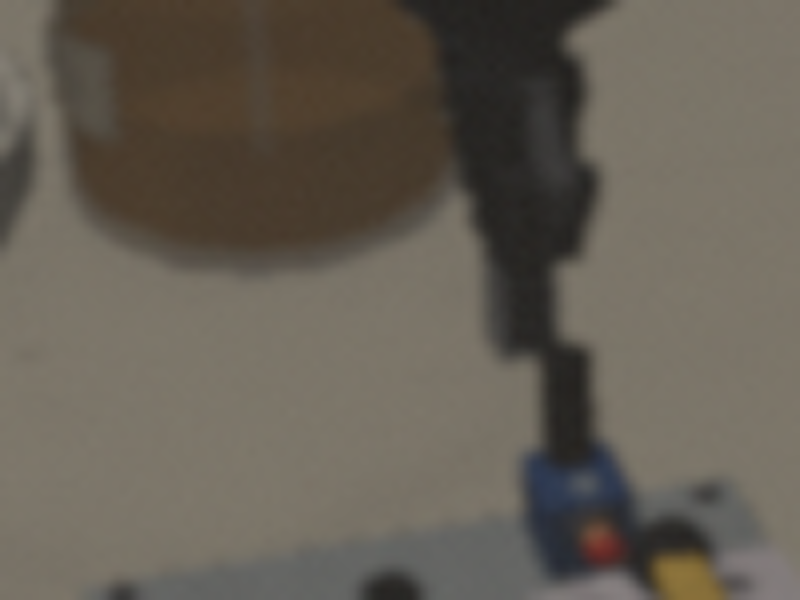

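View pics/t13.png

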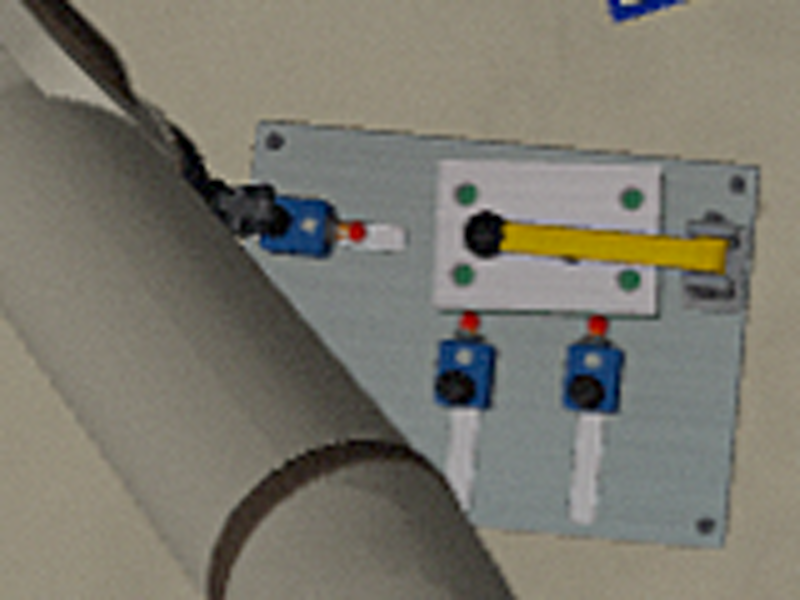

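Request:
jog_arm --targets '[0,0,-5,0,0,0,-1,-10,0,0,0,-1,-15,0,0,0,-2,-20,0,0,0,-2,-25,0,0,0,-3,-30,0,0,0,-3,-35,0,0,0,-4,-40,0,0,0,-4,-45,0,0,0,-5,-50,0,0,0,-6,-56,0,0,0,-6,-56,0,0]'

```text
time_s: 13.32
ee_pos: [0.5889, 0.336, 0.0626]
orientation: [0.001, 0.052, 0.999, 0.001]
contact_force: [2.4, 3.3, 1.7]
finger_gap: -0.001
```

Run:
```python
from m import *
s=env.observe();print(s['ee_pos'],s['contact_force'])
t=shot('top','t14',(175,180,325,292),5);w=shot('side','s14',(245,150,345,225),8)
for r in reds2(t,(175,180,325,292)): print('t',r, plane(t,r[0],.034).round(4))
for r in reds2(w,(215,160,330,260)): print('s',r, plane(w,r[0],.034).round(4))
```

```text
[0.58891104 0.33603867 0.06260787] [2.39941194 3.29393772 1.69457549]
t (array([223. , 217.2]), np.int32(10)) [0.5797 0.2705 0.034 ]
t (array([233.4, 233.8]), np.int32(12)) [0.5338 0.2415 0.034 ]
t (array([259.2, 234.3]), np.int32(10)) [0.532  0.1708 0.034 ]
s (array([280.3, 216. ]), np.int32(7)) [0.5364 0.2406 0.034 ]
s (array([289.6, 232.5]), np.int32(11)) [0.5328 0.1695 0.034 ]
```

View pics/s14.png

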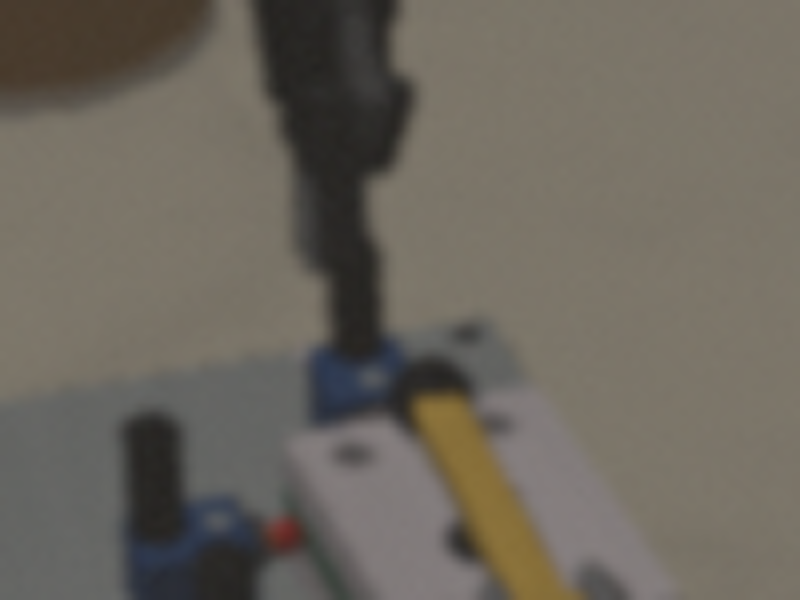

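View pics/t14.png

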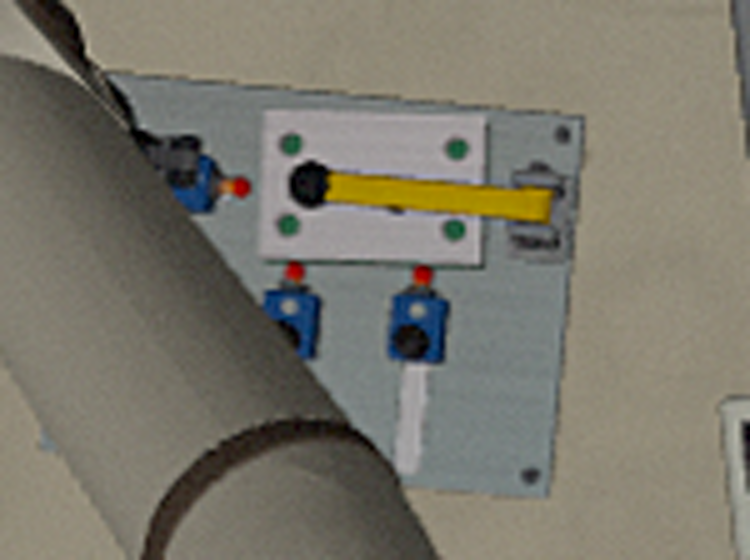

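Request:
jog_arm --targets '[0,0,-3,0,0,0,-1,-6,0,0,0,-1,-9,0,0,0,-1,-10,0,0,0,-1,-10,0,0,0,-1,-10,0,0]'

```text
time_s: 13.92
ee_pos: [0.5868, 0.3266, 0.0616]
orientation: [0.0, 0.052, 0.999, 0.0]
contact_force: [1.4, 4.0, 2.0]
finger_gap: 0.004
```

Run:
```python
from m import *
s=env.observe();print(s['ee_pos'],s['contact_force'])
t=shot('top','t15',(195,195,275,255),10)
for r in reds2(t,(175,180,325,292)): print('t',r, plane(t,r[0],.034).round(4))
```

```text
[0.58677723 0.32660192 0.06163891] [1.41428075 4.04101232 2.0076143 ]
t (array([225.5, 217.5]), np.int32(8)) [0.5788 0.2636 0.034 ]
t (array([233.5, 233.5]), np.int32(12)) [0.5346 0.2413 0.034 ]
t (array([259.3, 234.2]), np.int32(11)) [0.5323 0.1705 0.034 ]
```

View pics/t15.png

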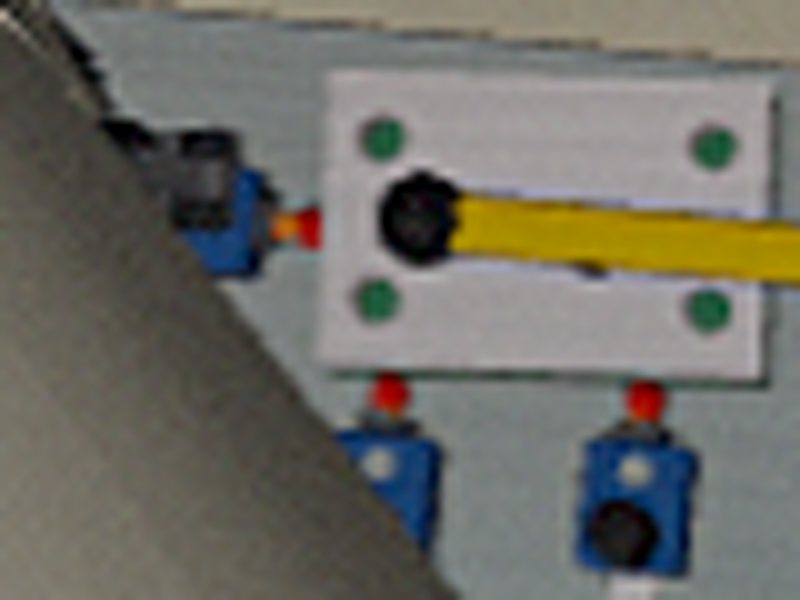

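Request:
jog_arm --targets '[0,0,-1,0,0,0,0,-2,0,0,0,0,-3,0,0,0,0,-3,0,0,0,0,-3,0,0]'

```text
time_s: 14.38
ee_pos: [0.5865, 0.3238, 0.0615]
orientation: [0.0, 0.052, 0.999, 0.0]
contact_force: [1.3, 4.9, 4.0]
finger_gap: 0.003
```

Run:
```python
from m import *
s=env.observe();print(s['ee_pos'],s['contact_force'])
t=shot('top','t16',(195,195,275,255),10)
for r in reds2(t,(175,180,325,292)): print('t',r, plane(t,r[0],.034).round(4))
```

```text
[0.58646934 0.32377709 0.06150841] [1.32417243 4.93061244 3.98616652]
t (array([225.5, 217.5]), np.int32(8)) [0.5788 0.2636 0.034 ]
t (array([233.5, 233.6]), np.int32(11)) [0.5343 0.2413 0.034 ]
t (array([259.1, 234.1]), np.int32(9)) [0.5326 0.1711 0.034 ]
```

View pics/t16.png

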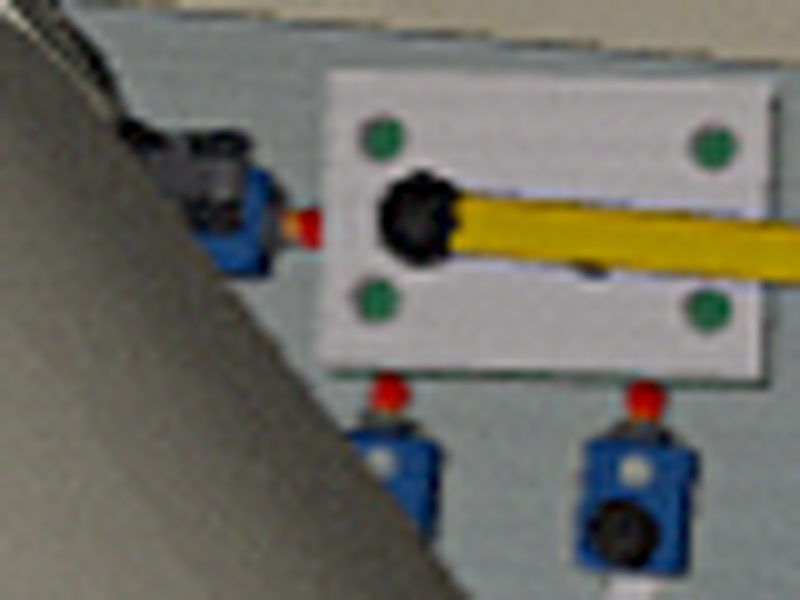

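Request:
jog_arm --targets '[0,1,10,0,0,0,2,20,15,0,0,2,22,55,0,0,2,20,95,0,0,-5,10,135,0,0,-20,-10,170,0,0,-40,-30,200,0,0,-55,-55,225,0,0,-75,-80,240,0,0,-95,-114,240,0,0,-95,-114,240,0,0,-95,-114,240,0]'

```text
time_s: 15.43
ee_pos: [0.4901, 0.2053, 0.3006]
orientation: [-0.001, 0.054, 0.999, -0.002]
contact_force: [1.2, 0.2, -0.7]
finger_gap: 0.002
```

Run:
```python
from m import *
d=cams.get_image('wrist');print(env.observe()['ee_pos'],RC(d)[1])
f=d['frame'][:,:,::-1]
cv2.imwrite('pics/w17.png',cv2.resize(f[120:320,200:470],None,fx=2.96,fy=2.96,interpolation=cv2.INTER_CUBIC))
for r in reds(d):print('red',r,plane(d,r[0],.034).round(4))
t=shot('top','t17',(175,180,375,300),4)
# button
hsv=cv2.cvtColor(t['frame'],cv2.COLOR_RGB2HSV)
m=((abs(hsv[...,0].astype(int)-65)<15)&(hsv[...,1]>150)&(hsv[...,2]>90)).astype(np.uint8)
n,l,st,c=cv2.connectedComponentsWithStats(m)
for i in range(1,n):
  if st[i,4]>30:print('green',c[i],st[i],plane(t,c[i],.045))
```

```text
[0.49082333 0.20719449 0.30063405] [0.40889083 0.21529217 0.44332602]
red (array([361.3, 230.1]), np.int32(41), array([358, 227,   8,   7], dtype=int32)) [0.5371 0.2414 0.034 ]
red (array([303.2, 234.1]), np.int32(41), array([299, 231,   9,   7], dtype=int32)) [0.5347 0.1712 0.034 ]
red (array([381.7, 262.8]), np.int32(33), array([380, 259,   5,   8], dtype=int32)) [0.5822 0.2634 0.034 ]
green [357.10280374 271.37383178] [352 266  11  12 107] [ 0.42873193 -0.09512092  0.045     ]
```

View pics/w17.png

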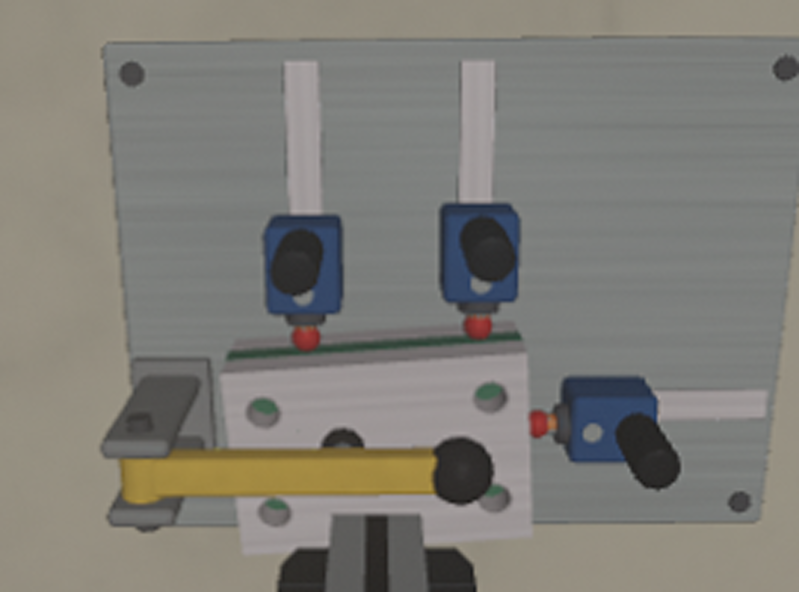

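View pics/t17.png

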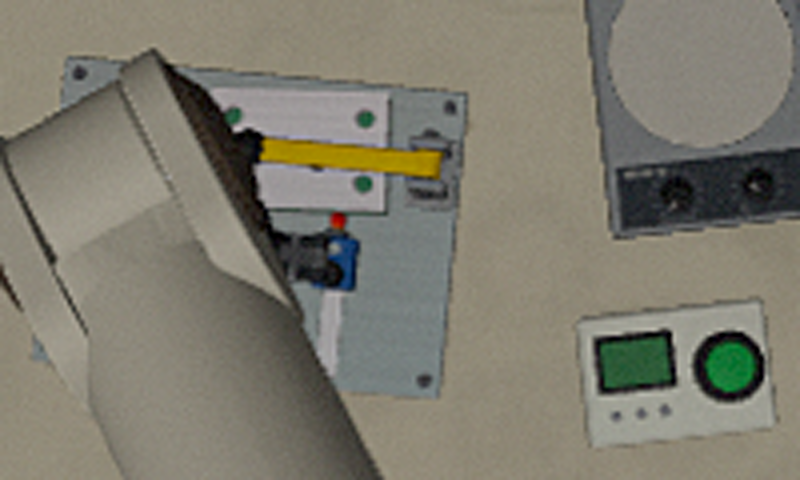

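Run:
```python
from m import *
d=cams.get_image('wrist')
f=d['frame'][:,:,::-1]
cv2.imwrite('pics/w18.png',cv2.resize(f[225:300,365:465],None,fx=8,fy=8,interpolation=cv2.INTER_CUBIC))
W=lambda x,y:(200+(x+.5)/2.96-.5,120+(y+.5)/2.96-.5)
th=-.1;ey=np.array([.0998,.995]);ex=np.array([.995,-.0998])
P=lambda x,y,z:plane(d,W(x,y),z)[:2]
print('S after dot->edge', (P(592,433,.044)-P(528.5,424,.057))@ey, 'dot', P(592,433,.044))
print('L dot->red',(np.array([.5371,.2414])-P(481,285,.044))@ex,'R',(np.array([.5347,.1712])-P(303,297,.044))@ex)
```

```text
S after dot->edge 0.028333973149619447 dot [0.58552841 0.2880847 ]
L dot->red 0.019400158479751312 R 0.019368428367728736
```

View pics/w18.png

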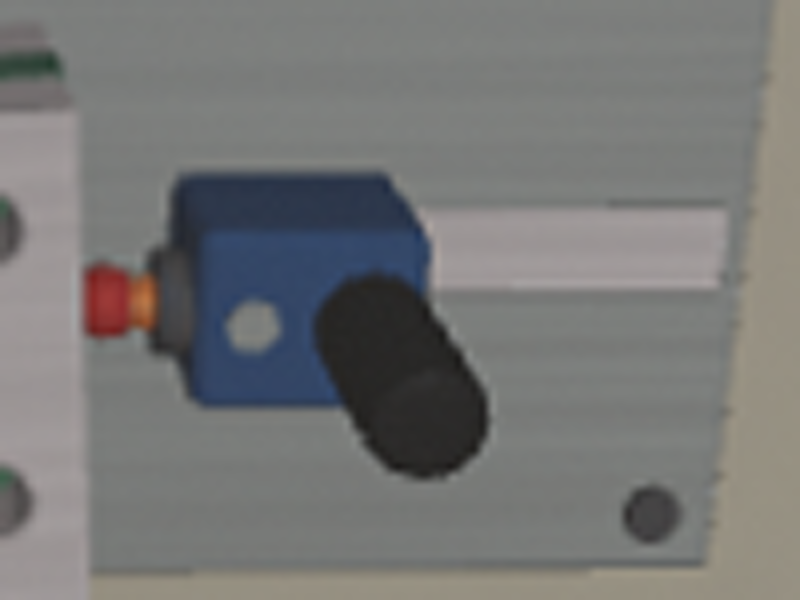

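Run:
```python
from m import *
d=cams.get_image('wrist')
R,C=RC(d); C0=np.array([.41335,.22514,.44362])
W=lambda x,y:(200+(x+.5)/2.96-.5,120+(y+.5)/2.96-.5)
ey=np.array([.0998,.995]);ex=np.array([.995,-.0998])
def P(x,y,z):
    _,v=ray(d,W(x,y)); return (C0+v*(z-C0[2])/v[2])[:2]
print('plate check',P(80,30,.012))
for n,a,b,e in[('L',(459,187),(456,246),ex),('R',(273,154),(279,214),ex),('S',(682,416),(615,406),-ey)]:
    print(n,(P(*b,.034)-P(*a,.044))@e)
```

```text
plate check [0.41046575 0.10723393]
L 0.025162668811332542
R 0.024815913656120403
S 0.02550201181848683
```

Request:
jog_arm --targets '[0,22,34,0,0,0,44,68,0,0,0,66,102,0,0,0,88,135,-10,0,0,99,145,-45,0,0,99,147,-85,0,0,99,147,-125,0,0,99,147,-165,0,0,99,147,-205,0,0,99,147,-239,0,0,99,147,-239,0,0,99,147,-239,0]'

```text
time_s: 16.63
ee_pos: [0.5884, 0.3557, 0.0591]
orientation: [-0.003, 0.051, 0.999, -0.002]
contact_force: [0.5, 1.0, 1.5]
finger_gap: 0.0
```

Request:
jog_arm --targets '[0,0,-6,0,0,0,-1,-12,0,0,0,-2,-18,0,0,0,-2,-23,0,0,0,-3,-27,0,0,0,-3,-29,0,0,0,-3,-29,0,0,0,-3,-29,0,0]'

```text
time_s: 17.3
ee_pos: [0.5878, 0.3269, 0.0627]
orientation: [0.0, 0.052, 0.999, 0.0]
contact_force: [-0.3, 0.8, -0.5]
finger_gap: 0.002
```

Request:
jog_arm --targets '[0,0,-2,0,0,0,0,-3,0,0,0,-1,-4,0,0,0,-1,-5,0,0,0,-1,-6,0,0,0,-1,-6,0,0,0,-1,-6,0,0]'

```text
time_s: 17.88
ee_pos: [0.5869, 0.323, 0.0625]
orientation: [0.001, 0.051, 0.999, 0.001]
contact_force: [2.5, 5.0, -2.7]
finger_gap: -0.001
```

Request:
jog_arm --targets '[0,0,-1,0,0,0,0,-2,0,0,0,0,-2,0,0,0,0,-2,0,0]'

```text
time_s: 18.22
ee_pos: [0.5867, 0.3214, 0.0625]
orientation: [0.001, 0.051, 0.999, 0.002]
contact_force: [2.7, 4.8, -2.2]
finger_gap: -0.001
```

Run:
```python
from m import *
s=env.observe();print(s['ee_pos'],s['contact_force'])
t=shot('top','t19',(195,195,275,255),10)
```

```text
[0.58674804 0.3214039  0.0625347 ] [ 2.67270769  4.76677811 -2.1993429 ]
```

View pics/t19.png

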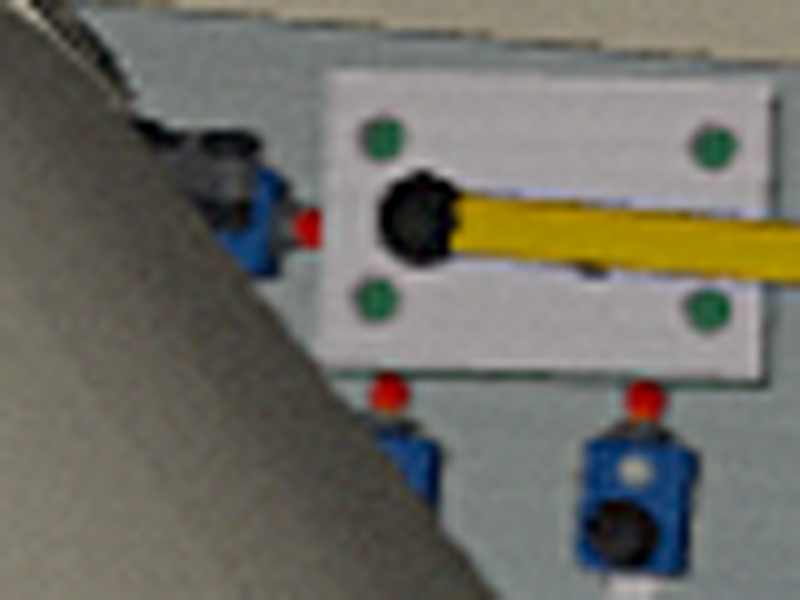

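Request:
jog_arm --targets '[0,1,10,0,0,0,2,20,15,0,0,2,22,55,0,0,2,20,95,0,0,-5,10,135,0,0,-20,-10,170,0,0,-40,-30,200,0,0,-55,-55,225,0,0,-75,-80,240,0,0,-95,-114,240,0,0,-95,-114,240,0,0,-95,-114,240,0]'

```text
time_s: 19.27
ee_pos: [0.4908, 0.2026, 0.3029]
orientation: [0.0, 0.053, 0.999, -0.001]
contact_force: [0.0, 1.3, -0.3]
finger_gap: -0.002
```

Run:
```python
from m import *
d=cams.get_image('wrist');print(env.observe()['ee_pos'],RC(d)[1])
f=d['frame'][:,:,::-1]
cv2.imwrite('pics/w20.png',cv2.resize(f[120:320,200:470],None,fx=2.96,fy=2.96,interpolation=cv2.INTER_CUBIC))
for r in reds(d):print('red',r,plane(d,r[0],.034).round(4))
```

```text
[0.49142102 0.20432904 0.30276748] [0.40914971 0.21225447 0.44540267]
red (array([362.5, 228.2]), np.int32(42), array([359, 226,   8,   6], dtype=int32)) [0.5371 0.2411 0.034 ]
red (array([304.7, 232. ]), np.int32(45), array([301, 229,   8,   7], dtype=int32)) [0.5346 0.171  0.034 ]
red (array([382.9, 260.7]), np.int32(36), array([381, 257,   5,   8], dtype=int32)) [0.5821 0.2633 0.034 ]
```

View pics/w20.png

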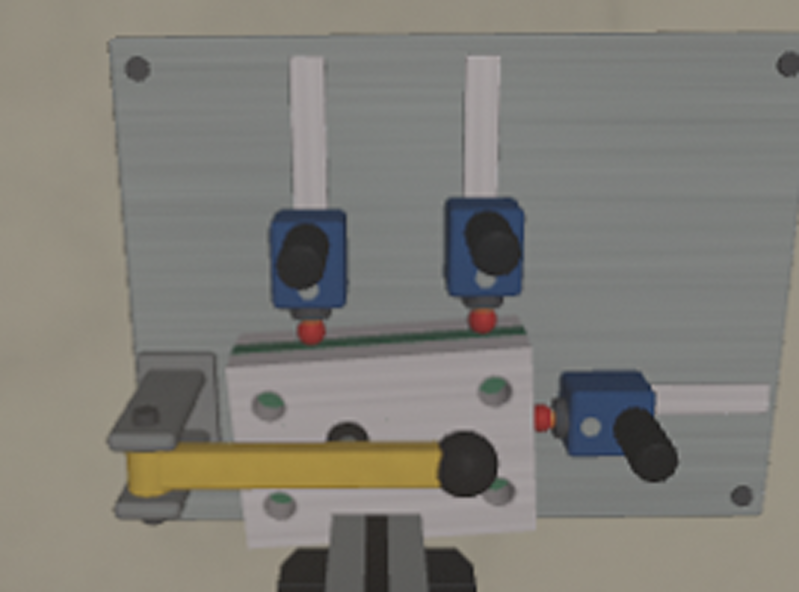

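Request:
jog_arm --targets '[0,-7,-36,0,0,0,-14,-72,0,0,0,-21,-108,0,0,0,-28,-144,0,0,0,-35,-180,0,0,0,-42,-216,-15,0,0,-49,-250,-45,0,0,-56,-280,-80,0,0,-61,-299,-115,0,0,-61,-299,-150,0,0,-61,-299,-180,0,0,-61,-299,-200,0]'

```text
time_s: 20.32
ee_pos: [0.4294, -0.0934, 0.0989]
orientation: [-0.002, 0.052, 0.999, 0.0]
contact_force: [-0.2, -0.2, -0.4]
finger_gap: -0.003
```

Request:
jog_arm --targets '[0,0,0,0,0,0,0,0,0,0]'

```text
time_s: 20.48
ee_pos: [0.4305, -0.093, 0.1013]
orientation: [-0.002, 0.051, 0.999, 0.0]
contact_force: [0.7, -0.1, 0.1]
finger_gap: 0.001
```

Run:
```python
from m import *
s=env.observe();print(s['ee_pos'],s['contact_force'])
w=shot('side','s21',(215,200,345,297),6);shot('wrist','w21');shot('top','t21',(175,180,375,300),4)
```

```text
[ 0.43049481 -0.09303291  0.1012878 ] [ 0.68490824 -0.069583    0.09217968]
```

View pics/s21.png

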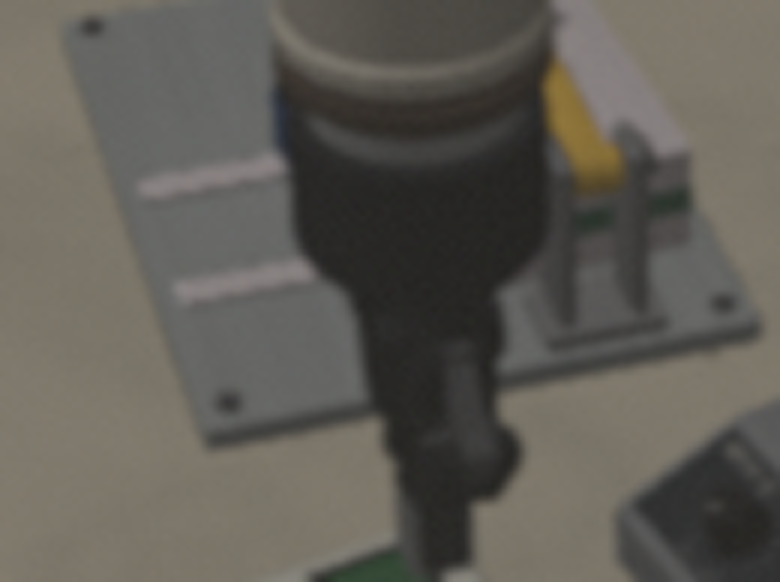

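View pics/w21.png

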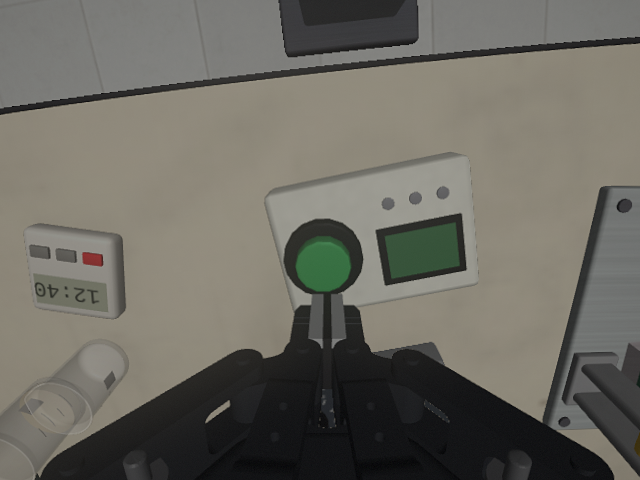

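View pics/t21.png

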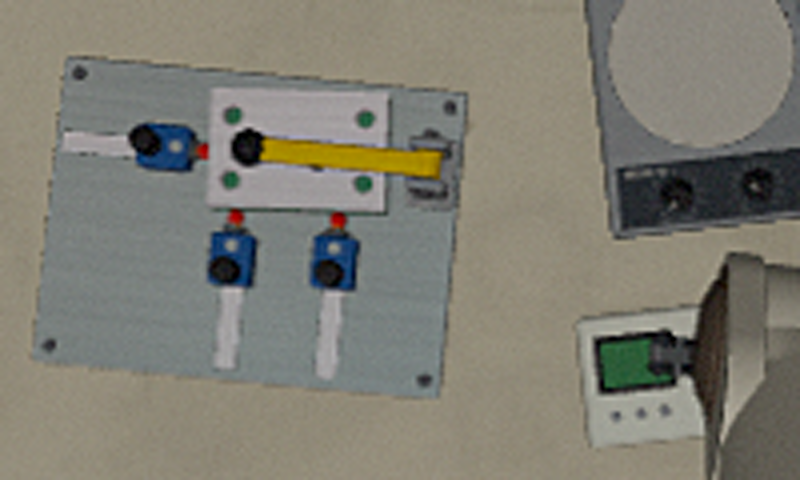

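Run:
```python
from m import *
d=cams.get_image('wrist');print([plane(d,(323,264),z).round(4) for z in(.04,.047,.05)],env.observe()['ee_pos'])
```

```text
[array([ 0.4359, -0.0959,  0.04  ]), array([ 0.433 , -0.0955,  0.047 ]), array([ 0.4318, -0.0954,  0.05  ])] [ 0.43238686 -0.09391627  0.10383615]
```

Request:
jog_arm --targets '[0,0,-2,-15,0,0,0,-2,-30,0,0,0,-2,-42,0,0,0,-2,-50,0,0,0,-2,-54,0,0,0,-2,-56,0,0,0,-2,-56,0]'

```text
time_s: 21.27
ee_pos: [0.4313, -0.0961, 0.0469]
orientation: [0.001, 0.052, 0.999, -0.0]
contact_force: [-0.5, 0.6, 4.4]
finger_gap: 0.001
```

Request:
jog_arm --targets '[0,0,0,-2,0,0,0,0,-4,0,0,0,0,-6,0,0,0,0,-6,0,0,0,0,-6,0,0,0,0,-6,0]'

```text
time_s: 21.77
ee_pos: [0.4316, -0.0962, 0.0451]
orientation: [0.001, 0.052, 0.999, -0.0]
contact_force: [-16.3, 3.8, 59.4]
finger_gap: 0.001
```

Request:
jog_arm --targets '[0,0,0,20,0,0,0,0,50,0,0,0,0,90,0,0,0,0,130,0,0,0,0,170,0,0,0,0,200,0,0,0,0,200,0,0,0,0,200,0]'

```text
time_s: 22.43
ee_pos: [0.4321, -0.0964, 0.243]
orientation: [0.003, 0.052, 0.999, -0.0]
contact_force: [-0.4, 0.5, -1.2]
finger_gap: 0.002
```

Run:
```python
from m import *
s=env.observe();print(s['time_s'],s['ee_pos'],s['contact_force'])
w=shot('side','s22',(215,165,475,360),3);t=shot('top','t22',(175,180,335,300),5)
for r in reds2(t,(175,180,325,292)): print('t',r, plane(t,r[0],.034).round(4))
```

```text
22.4333 [ 0.43211247 -0.09636163  0.24295839] [-0.39969011  0.47399128 -1.18896229]
t (array([225.3, 217.3]), np.int32(9)) [0.5794 0.2641 0.034 ]
t (array([233.5, 233.8]), np.int32(13)) [0.5338 0.2413 0.034 ]
t (array([259.1, 234.1]), np.int32(9)) [0.5326 0.1711 0.034 ]
```

View pics/s22.png

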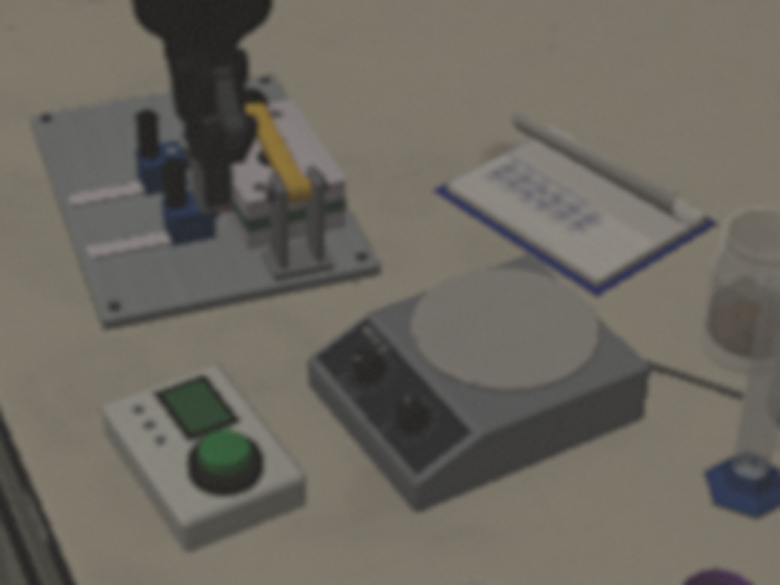

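View pics/t22.png

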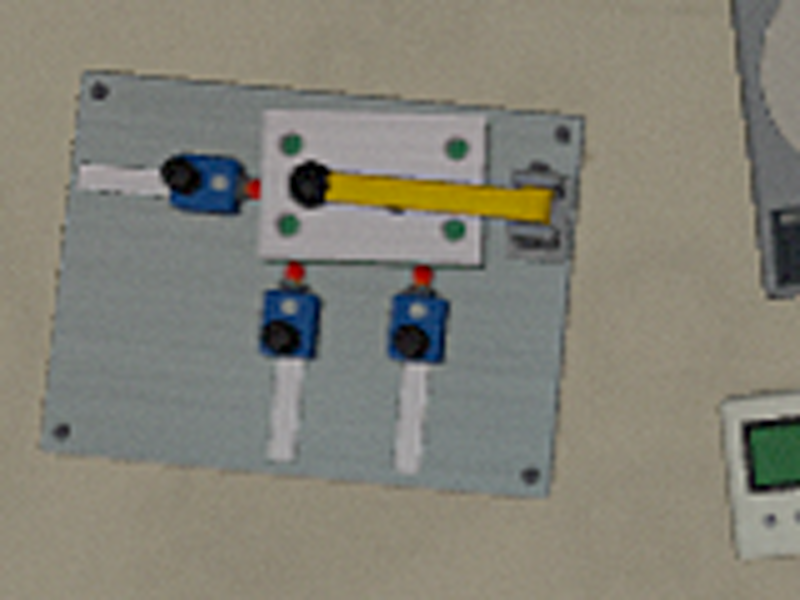

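Run:
```python
from rig import env
print(env.hand_in())
```

```text
the job is handed in; nothing more can be done
None
```

The job is done and handed in at about 22.5 s of the 58 s; `env.hand_in()` gave no verdict.

- **Hold-down arm:** I tipped it past upright with the shut fingers, and it sank onto the casting. The pictures show it lying flat. I did not measure its foot force or its exact angle.
- **Probes:** I pushed all three up to the casting. Wrist-camera measurements put the plungers at about 5.8 mm (left), 5.4 mm (right) and 5.5 mm (side), each good to about 1 mm. The side probe read only about 3 mm at first, so I pushed it a second time. Its 5.5 mm is that reading plus the extra movement seen afterwards.
- **Green button:** I pressed it until it bottomed. The wrist force reached 59 N, more than the press needed but below the 120 N limit. The pressing was done with the fingertips, so I don't expect the 40 N limit on the arm and gripper body to apply. The last side view shows the button up again.
- **Casting and beaker:** The left and right red tips, which rest on the casting, stayed within about 1 mm after contact. The casting's edges also looked unmoved in the top view. The arm never went near the beakers, but I did not check the beaker in a final close-up.
- **Disagreement:** Early on, the top and wrist cameras differed by about 4 mm in x. For the final pushes I relied on relative measurements within one view.

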